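# Pack the studio's paint pans airtight

### The job

Pack up the solid paints so they do not dry out: push each paint pan in the grey spring caddy down until it pops up, lift it out and set it in the white box, and lay the terracotta moisture tile in the box as well. When every pan present and the tile are in the box, shut its red lid fully, and only then swing the wire bail over onto the lid until it snaps on and clamps. Leave the bottle, the jar and the palette spatula where they are.

Things in the scene. Friction and masses are not known exactly. Their poses are not given: they have to be found in the camera images.
- pan1: red solid-paint pan, a block 32 (x) x 44 (y) x 32 mm (z) with a white band low on its sides, about 100 g; origin at the centre of its underside, z up when upright. None if absent. At the start it sits upright in one of the caddy's wells, its x along the caddy's x (any of the four wells), its top 1 mm above the caddy's top, too flush to be gripped
- well1 (a joint): height of the spring plate under well 1 of the caddy, m: 0 latched down (the plate's top is 33 mm above the table), -0.008 hard bottom; pressed to about -0.005 the catch lets go and, once let free, the plate rises by itself to 0.023 (popped, stays up, lifting the pan 23 mm in about 0.4 s). Pressing takes 5 to 8 N. Well i is centred at x = -72, -24, +24, +72 mm (i = 1..4), y = 0 in the caddy's frame
- pan2: yellow solid-paint pan, a block 32 (x) x 44 (y) x 32 mm (z) with a white band low on its sides, about 100 g; origin at the centre of its underside, z up when upright. None if absent. At the start it sits upright in one of the caddy's wells, its x along the caddy's x (any of the four wells), its top 1 mm above the caddy's top, too flush to be gripped
- well2 (a joint): height of the spring plate under well 2 of the caddy, m: 0 latched down (the plate's top is 33 mm above the table), -0.008 hard bottom; pressed to about -0.005 the catch lets go and, once let free, the plate rises by itself to 0.023 (popped, stays up, lifting the pan 23 mm in about 0.4 s). Pressing takes 5 to 8 N. Well i is centred at x = -72, -24, +24, +72 mm (i = 1..4), y = 0 in the caddy's frame
- pan3: blue solid-paint pan, a block 32 (x) x 44 (y) x 32 mm (z) with a white band low on its sides, about 100 g; origin at the centre of its underside, z up when upright. None if absent. At the start it sits upright in one of the caddy's wells, its x along the caddy's x (any of the four wells), its top 1 mm above the caddy's top, too flush to be gripped
- well3 (a joint): height of the spring plate under well 3 of the caddy, m: 0 latched down (the plate's top is 33 mm above the table), -0.008 hard bottom; pressed to about -0.005 the catch lets go and, once let free, the plate rises by itself to 0.023 (popped, stays up, lifting the pan 23 mm in about 0.4 s). Pressing takes 5 to 8 N. Well i is centred at x = -72, -24, +24, +72 mm (i = 1..4), y = 0 in the caddy's frame
- pan4: green solid-paint pan, a block 32 (x) x 44 (y) x 32 mm (z) with a white band low on its sides, about 100 g; origin at the centre of its underside, z up when upright. None if absent. At the start it sits upright in one of the caddy's wells, its x along the caddy's x (any of the four wells), its top 1 mm above the caddy's top, too flush to be gripped
- well4 (a joint): height of the spring plate under well 4 of the caddy, m: 0 latched down (the plate's top is 33 mm above the table), -0.008 hard bottom; pressed to about -0.005 the catch lets go and, once let free, the plate rises by itself to 0.023 (popped, stays up, lifting the pan 23 mm in about 0.4 s). Pressing takes 5 to 8 N. Well i is centred at x = -72, -24, +24, +72 mm (i = 1..4), y = 0 in the caddy's frame
- caddy: grey spring caddy, fixed, 200 (x) x 65 (y) x 64 mm high; four push-to-release wells in a row along its x, 48 mm apart, each mouth 35 (x) x 47 mm (y), marked by thin yellow lines. Origin at the centre of its underside. A popped pan stands 24 mm above the caddy's top with its lowest 8 mm still guided in the well: it can then be gripped across its 44 mm (the caddy's y) and lifted straight up
- tile: terracotta moisture tile, loose, 40 x 40 x 22 mm, 60 g, lying on the table; origin at the centre of its underside, z up when it lies flat
- box: white enamel clip-top box with a blue foot band, fixed; outside 128 (x) x 208 (y) x 50 mm high, walls and floor 4 mm, so 120 x 200 mm inside. Origin at the centre of its underside. Hinge of the lid along its +x rim, wire bail on its front (-x)
- lid (a joint): angle of the box's red lid, rad: 0 shut, 1.57 upright, up to 2.05 (leaning back over the +x side, away from the opening). Starts open; the stiff hinge (0.2 N m) holds it where it is left. It can be pushed over and down with the fingertips from behind
- lid_hinge (a point): middle of the lid's hinge axis (along the box's y), at x = 66, z = 50.5 mm in the box's frame
- lid_edge (a point): middle of the lid's free edge on its outer (upper) face; the lid is 132 mm from the hinge to this edge, 212 mm long, 7.5 mm thick; shut, its top is 58 mm above the table
- bail (a joint): swing of the wire bail clasp about its pivot, rad: 0 open (lying out in front of the box), grows as it swings up and back over the lid's front edge; spring-loaded over centre: it falls back below about 1.55 and snaps on beyond it; 2.16 fully clamped on top of the lid. Swinging it over takes up to 5 N at the bar
- bail_bar (a point): middle of the bail's grip bar, a black sleeve 10 mm thick and 62 mm long (along the box's y) that turns freely on the wire, 43 mm from the pivot. Open: 24 mm above the table, 31 mm clear of the steel bracket (30 wide, 16 deep) on the box's front; clamped: 8 mm above the lid's top. It can be pinched from above, a finger on either side, and carried round its arc
- bail_pivot (a point): middle of the bail's pivot axis (along the box's y), at x = -73, z = 28 mm in the box's frame
- bottle: bystander: amber glass bottle with a metal cap, 64 mm in diameter, 150 mm tall, origin at the centre of its underside
- jar: bystander: small glass jar with a green lid, 72 mm in diameter, 85 mm tall, origin at the centre of its underside
- knife: bystander: long-handled palette spatula lying flat, about 200 mm, origin under its middle
Things that resemble listed ones, but are neither listed nor needed, are in the scene too. What is shaped like the tile but black is not meant.

How it is judged:
By the outcome, as a careful person would: the job done as asked, in the order asked, and still so for the second after the job is handed in, with the robot touching nothing.
Of pan1, pan2, pan3, pan4 only 2 to 4 are there at a start; the rules pass over those that are not, and their reading is None.
At some moment in a run one of tile may be knocked a few centimetres aside while the robot is not near it.
Once in a run the grip may slacken for a moment while it holds something.
It also fails if it takes over 210 s, if anything falls off the work surface, if the arm or the gripper's body presses on something with over 40 N, if the wrist force passes 120 N, or if a joint passes its speed limit or range.

### The arm

A 6-joint arm with a two-finger parallel gripper is mounted at the origin on the work surface. World frame = base frame: x ahead of the robot, y to its left, z up, the work surface at z = 0. Lengths are in m, angles in rad, forces in N, time in s.
With the tool pointing down it reaches from about 0.325 to 1 m from the base axis. Payload 5.1 kg.
Tool frame: the origin (TCP) lies midway between the tips of the shut fingers; the grasp point (between the pads) lies 19 mm behind it; z points along the fingers, x is the direction in which the jaws open and shut, and the axes are right-handed (so a half turn about z gives the same grasp; the last joint's range is limited). The gripper opens to 85 mm and grips with 20 to 120 N. Pads are 22 mm wide; open, the fingers measure 114 mm over their backs; the gripper's body (76 mm by 85 mm) begins 54 mm behind the grasp point. The pads swing forward as they close: fully open they stand 13 mm farther back than shut.
Start: joints at [-1.415, 0.124, 1.65, -0, 1.367, -0.083], TCP at [0.154, -0.632, 0.231] pointing down, gripper open.
Joint ranges: [-2.61, 2.61], [-1.02, 2.33], [0.03, 2.71], [-1.35, 4.49], [0.32, 2.68], [-2.91, 2.91]. Speed limits (rad/s): [2.57, 2.57, 3.14, 3.14, 3.14, 3.14].

### API

Orientations are given as a unit quaternion [x, y, z, w].
In Python, from bench import get_state, vision, order gives the robot as it stands.
- The arm moves only by the tool drive_tool, never from a script. Its argument "targets" is a list of rows, each a list of 3 entries, a list of its own where there are three numbers: the shift along the tool's x, y, z in cm, then the turn, a rotation vector about the tool's x, y, z in degrees, then the opening in per cent of the stroke, from 0 (shut) to 100 (fully open). In form: [[[tx, ty, tz], [wx, wy, wz], claw], ...]. A call has 1 to 10 rows; each row is the pose to reach, as a shift and turn from the pose commanded when the call began, along the tool's axes at that moment; what a row does not reach only later rows make up. A row lasts 1/8 s, in which the tool goes at most 62.5 mm and 10.7 degrees, less where a joint would pass 70% of its speed; a pose out of reach is approached as far as the arm can. A call with a gripper value outside its range is refused whole. The fingers move at their own pace and stop on an object; the grip force is fixed at half the most. Time passes only in rows, so rows that repeat a pose let the fingers close. It gives the time, the measured TCP pose, the force and the opening at its end, in the units of the state.
- get_state(): the state, without advancing time (a new reading comes with each control period).
- vision.capture(name): name is "side" or "top"; returns the picture (400x640x3 uint8, red, green, blue); there is no depth.
- vision.get_calibration(name): a dict with "mtx" (3x3 intrinsics, pixels), "rvec" (rotation vector, rad) and "tvec" (3), from world to camera coordinates, as OpenCV has them. Camera axes: x right, y down, z forward; pixel columns grow to the right and rows downward; lengths in m; the calibration is good to about 2 mm. A picture is of the moment at which its call begins. get_calibration takes no time and is no camera call.
- order.job_done(): hands the job in, once; it reports no verdict.
The state is a dict: "time": time; "joints": joint angles; "joint_velocities": joint speeds; "tau": joint torques, N m; "position": TCP position; "tool_rot": TCP orientation; "wrist_force": force on the tool from outside, world axes, zero at the start; "moment": the same for the moment, N m; "finger_gap": finger opening in m.
Only numpy, scipy, OpenCV 4.12 (cv2) and the standard library are available. Lean on these libraries where they do the work, as an engineer would, in place of code of your own. Each camera call takes 0.05 s, during which the arm holds its last target.

## Working session

There is one attempt and no reset: what is moved stays moved. The work goes in short steps, Python scripts to look and compute and a tool call to move; the robot and the scene stay as the last step left them, time stands still between calls to the robot, and variables do not carry over. Pictures are saved under pics/ and viewed, and the job is handed in when it is done.

Besides the shell and the picture viewer there is one more tool, called after "Request:" as name([rows], argument=value, ...), one row to a line, values as JSON. drive_tool: Moves the arm, as the interface text tells. Its arguments: {"type":"object","properties":{"targets":{"type":"array"}},"required":["targets"]}

```bash
ls; mkdir -p pics; cat > h.py <<'E'
import numpy as np, cv2
from bench import get_state, vision, order
from scipy.spatial.transform import Rotation as R
def cal(n):
    c=vision.get_calibration(n); return np.array(c["mtx"],float),np.array(c["rvec"],float),np.array(c["tvec"],float).reshape(3)
def snap(n,f):
    im=vision.capture(n); cv2.imwrite(f"pics/{f}_full.png",im[:,:,::-1]); return im
def crop(f,x0,y0,x1,y1,s,out):
    im=cv2.imread(f"pics/{f}_full.png")[y0:y1,x0:x1]; im=cv2.resize(im,None,fx=s,fy=s,interpolation=cv2.INTER_CUBIC)
    for k in range(0,x1-x0,10):
        if (x0+k)%20==0: cv2.line(im,(k*s,0),(k*s,6),(255,0,255),1); cv2.putText(im,str(x0+k),(k*s,16),0,.35,(255,0,255),1)
    for k in range(0,y1-y0,10):
        if (y0+k)%20==0: cv2.line(im,(0,k*s),(6,k*s),(255,0,255),1); cv2.putText(im,str(y0+k),(8,k*s+4),0,.35,(255,0,255),1)
    cv2.imwrite(f"pics/{out}.png",im)
def px2w(n,uv,z):
    K,r,t=cal(n); Rm=cv2.Rodrigues(r)[0]; u=cv2.undistortPoints(np.array(uv,float).reshape(-1,1,2),K,None).reshape(-1,2)
    d=np.c_[u,np.ones(len(u))]@Rm; c=-Rm.T@t; s=(z-c[2])/d[:,2]; return c+d*s[:,None]
def w2px(n,P):
    K,r,t=cal(n); return cv2.projectPoints(np.array(P,float).reshape(-1,1,3),r,t,K,None)[0].reshape(-1,2)
def st():
    s=get_state(); print("t",round(s["time"],2),"p",np.round(s["position"],4),"q",np.round(s["tool_rot"],4),"F",np.round(s["wrist_force"],1),"gap",round(s["finger_gap"],4)); return s
def delta(target,yaw=None):
    "shift in tool axes, cm, and turn, from measured pose; yaw = world angle of tool x (tool down)"
    s=get_state(); Rt=R.from_quat(s["tool_rot"]); d=Rt.inv().apply(np.array(target)-s["position"])*100
    out=np.round(d,2)
    if yaw is not None:
        c,sn=np.cos(yaw),np.sin(yaw); Rg=R.from_matrix(np.array([[c,sn,0],[sn,-c,0],[0,0,-1]]))
        print("shift",out,"turn",np.round(np.degrees((Rt.inv()*Rg).as_rotvec()),2))
    else: print("shift",out)
E
python3 - <<'E'
from h import *
s=st(); print(R.from_quat(s["tool_rot"]).as_matrix().round(3))
for n in("top","side"):
    snap(n,n+"0"); K,r,t=cal(n); print(n,K.round(1).tolist(),(-cv2.Rodrigues(r)[0].T@t).round(3))
E
```

```text
pics
t 0.0 p [ 0.1536 -0.6309  0.23  ] q [ 7.863e-01 -6.179e-01 -8.000e-04 -7.000e-04] F [ 0.3  0.2 -0.2] gap 0.0854
[[ 0.237 -0.972 -0.   ]
 [-0.972 -0.237  0.002]
 [-0.002 -0.    -1.   ]]
top [[492.4, 0.0, 321.4], [0.0, 492.4, 206.8], [0.0, 0.0, 1.0]] [ 0.497 -0.045  1.15 ]
side [[477.3, 0.0, 315.7], [0.0, 477.3, 197.5], [0.0, 0.0, 1.0]] [0.476 0.545 0.832]
```

```bash
python3 -c "
from h import *
crop('top0',0,0,640,400,1,'a');crop('side0',0,0,640,400,1,'b')"
```

```text
(no output)
```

View pics/a.png

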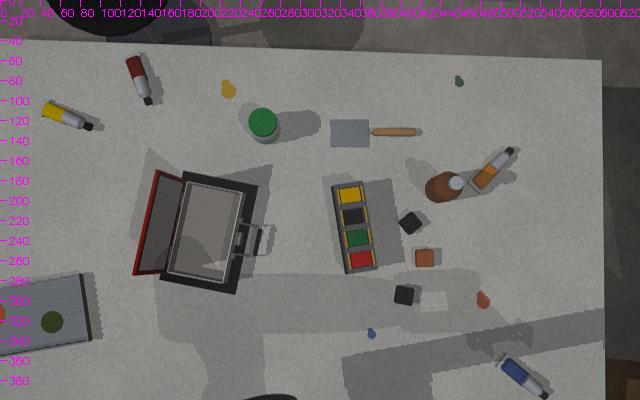

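View pics/b.png

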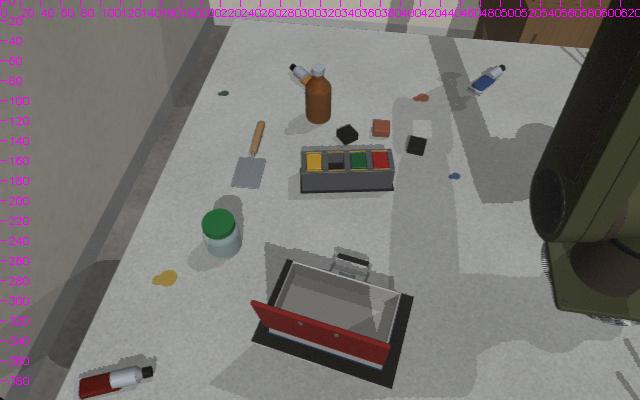

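The caddy holds yellow, an empty well, green and red, so three pans. The tile is at about (425,258) in the top view. I'll enlarge for measuring.

```bash
python3 -c "
from h import *
crop('top0',320,170,450,310,5,'a');crop('top0',120,150,290,310,4,'b');crop('side0',230,220,430,400,4,'c')
for p in [(0,0,0),(.1,0,0),(0,.1,0)]: print(w2px('top',p))"
```

```text
[[281.19221637 456.39099844]]
[[282.47940908 411.20026411]]
[[236.86384452 455.87366416]]
```

View pics/a.png

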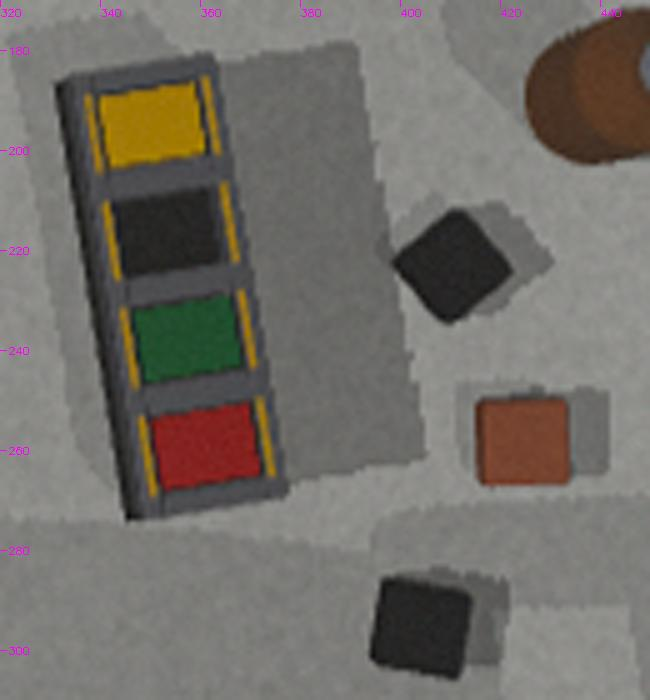

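View pics/b.png

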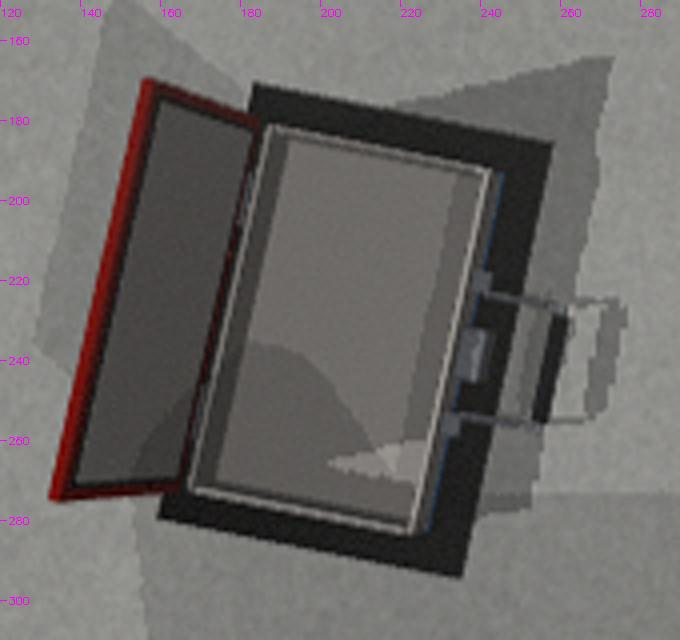

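View pics/c.png

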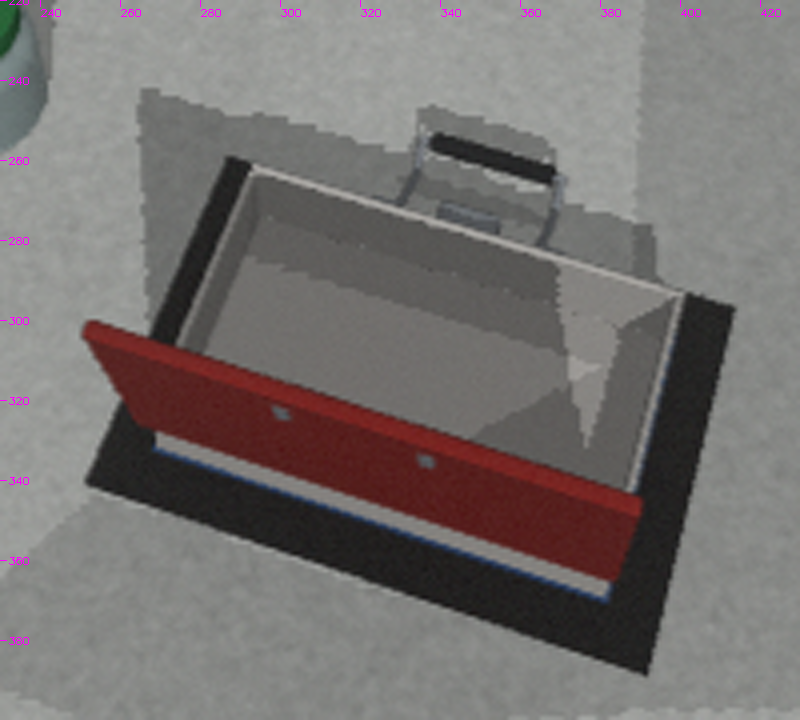

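```bash
python3 - <<'E'
from h import *
A=lambda l:[(320+x/5,170+y/5) for x,y in l]; B=lambda l:[(120+x/4,150+y/4) for x,y in l]; C=lambda l:[(230+x/4,220+y/4) for x,y in l]
p=px2w('top',A([(153,126),(165,230),(187,338),(206,447)]),.065); print('pans\n',p.round(4)); 
d=p[0]-p[3]; print(np.linalg.norm(d),np.degrees(np.arctan2(d[1],d[0])))
c=px2w('top',A([(75,80),(212,55),(287,493),(138,517)]),.064);print('caddy',c.round(4),c.mean(0).round(4)); 
for i in range(4): print(np.linalg.norm(c[i]-c[i-1]).round(4))
t=px2w('top',A([(476,400),(568,397),(570,486),(477,485)]),.022);print('tile',t.round(4),t.mean(0).round(4))
b=px2w('top',B([(268,124),(492,168),(412,533),(188,490)]),.05);print('box',b.round(4),b.mean(0).round(4))
for i in range(4):
  e=b[i]-b[i-1];print(np.linalg.norm(e).round(4),np.degrees(np.arctan2(e[1],e[0])).round(2))
print('bar',px2w('top',B([(550,369)]),.024).round(4),px2w('side',C([(492,158)]),.024).round(4))
s=px2w('side',C([(250,165),(686,294)]),.05);print('side box front',s.round(4))
E
```

```text
pans
 [[ 0.592  -0.1396  0.065 ]
 [ 0.546  -0.1459  0.065 ]
 [ 0.4986 -0.1566  0.065 ]
 [ 0.451  -0.1659  0.065 ]]
0.14349953671936724 10.552803411171253
caddy [[ 0.6117 -0.1046  0.064 ]
 [ 0.6245 -0.1654  0.064 ]
 [ 0.4316 -0.2022  0.064 ]
 [ 0.4196 -0.1367  0.064 ]] [ 0.5218 -0.1522  0.064 ]
0.1947
0.0621
0.1964
0.0666
tile [[ 0.4735 -0.2947  0.022 ]
 [ 0.4759 -0.3372  0.022 ]
 [ 0.4352 -0.3386  0.022 ]
 [ 0.4347 -0.2956  0.022 ]] [ 0.4548 -0.3165  0.022 ]
box [[0.6153 0.2251 0.05  ]
 [0.5941 0.1    0.05  ]
 [0.391  0.137  0.05  ]
 [0.4118 0.2604 0.05  ]] [0.503  0.1806 0.05  ]
0.2065 -9.86
0.1269 -99.64
0.2064 169.67
0.1252 80.42
bar [[0.4826 0.0667 0.024 ]] [[0.4858 0.0688 0.024 ]]
side box front [[0.5973 0.1051 0.05  ]
 [0.3921 0.1404 0.05  ]]
```

```bash
cat >> h.py <<'E'
CAD=np.array([.5219,-.152]);CA=np.radians(10.4)
def cad(x,y,z): return np.array([CAD[0]+x*np.cos(CA)-y*np.sin(CA),CAD[1]+x*np.sin(CA)+y*np.cos(CA),z])
BOX=np.array([.503,.181]);BA=np.radians(80.)
def box(x,y,z): return np.array([BOX[0]+x*np.cos(BA)-y*np.sin(BA),BOX[1]+x*np.sin(BA)+y*np.cos(BA),z])
E
python3 - <<'E'
from h import *
P=[]
for x in(-.072,-.024,.024,.072):
    P+=[cad(x+a,b,.065) for a in(-.016,.016) for b in(-.022,.022)]
P+=[box(a,b,.05) for a in(-.064,.064) for b in(-.104,.104)]
P+=[cad(a,b,.064) for a in(-.1,.1) for b in(-.0325,.0325)]+[box(-.1158,0,.024)]
# tile
ims=[]
for n,(x0,y0,x1,y1) in(("top",(130,160,390,300)),("side",(230,130,430,400))):
    im=cv2.imread(f'pics/{n}0_full.png');s=3 if n=='top' else 2; im=cv2.resize(im,None,fx=s,fy=s)
    for u in w2px(n,P): cv2.circle(im,tuple(int(round(v)) for v in ((u+.5)*s)),2,(255,0,255),-1)
    cv2.imwrite(f'pics/ov{n}.png',im[y0*s:y1*s,x0*s:x1*s])
delta(cad(.072,0,.15),np.radians(-79.6));delta(cad(.072,0,.0585),np.radians(-79.6))
E
```

```text
shift [-37.4 -54.3   8.1] turn [-0.01  0.11  3.28]
shift [-37.39 -54.3   17.25] turn [-0.01  0.11  3.28]
```

View pics/ovtop.png

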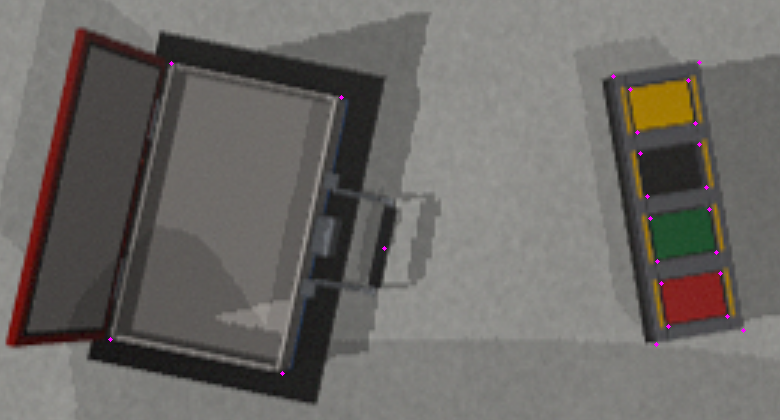

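View pics/ovside.png

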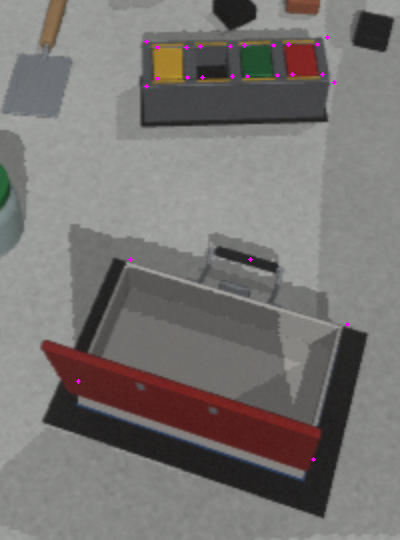

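Request:
drive_tool([
  [[-37.4,-54.3,0],[0,0.1,3.3],0],
  [[-37.4,-54.3,0],[0,0.1,3.3],0],
  [[-37.4,-54.3,0],[0,0.1,3.3],0],
  [[-37.4,-54.3,0],[0,0.1,3.3],0],
  [[-37.4,-54.3,0],[0,0.1,3.3],0],
  [[-37.4,-54.3,0],[0,0.1,3.3],0],
  [[-37.4,-54.3,0],[0,0.1,3.3],0],
  [[-37.4,-54.3,0],[0,0.1,3.3],0],
  [[-37.4,-54.3,0],[0,0.1,3.3],0],
  [[-37.4,-54.3,0],[0,0.1,3.3],0],
])

```text
time: 1.35
position: [0.5709, -0.1635, 0.231]
tool_rot: [0.768, -0.64, 0.001, 0.001]
wrist_force: [0.6, -1.0, 0.9]
finger_gap: -0.0003
```

Request:
drive_tool([
  [[0,0,0],[0,0,0],0],
  [[0,0,0],[0,0,0],0],
  [[0,0,0],[0,0,0],0],
  [[0,0,0],[0,0,0],0],
])

```text
time: 1.85
position: [0.5693, -0.1665, 0.2314]
tool_rot: [0.768, -0.641, 0.001, 0.001]
wrist_force: [-0.2, -1.0, 0.4]
finger_gap: 0.0
```

```bash
sed -i 's/CAD=np.array(\[.5219,-.152\])/CAD=np.array([.5224,-.151])/; s/BOX=np.array(\[.503,.181\])/BOX=np.array([.5035,.182])/' h.py; python3 - <<'E'
from h import *
st(); a=np.radians(-79.6); delta(cad(.072,0,.0585),a);delta(cad(-.024,0,.0585),a);delta(cad(-.072,0,.0585),a)
E
```

```text
t 1.85 p [ 0.5693 -0.1665  0.2314] q [ 7.675e-01 -6.410e-01  7.000e-04  6.000e-04] F [-0.2 -1.   0.4] gap 0.0
shift [-2.41 -2.86 17.28] turn [-0.   -0.1  -0.13]
shift [-2.38  6.74 17.28] turn [-0.   -0.1  -0.13]
shift [-2.37 11.54 17.28] turn [-0.   -0.1  -0.13]
```

Request:
drive_tool([
  [[-2.4,-2.9,0],[0,0,0],0],
  [[-2.4,-2.9,5],[0,0,0],0],
  [[-2.4,-2.9,10],[0,0,0],0],
  [[-2.4,-2.9,14],[0,0,0],0],
  [[-2.4,-2.9,15.5],[0,0,0],0],
  [[-2.4,-2.9,15.5],[0,0,0],0],
])

```text
time: 2.6
position: [0.5938, -0.1372, 0.0759]
tool_rot: [0.768, -0.641, 0.0, 0.001]
wrist_force: [0.8, -0.2, 0.2]
finger_gap: -0.0
```

```bash
python3 - <<'E'
from h import *
st(); a=np.radians(-79.6); delta(cad(.072,0,.0585),a);snap('side','s1');snap('top','t1');crop('s1',260,60,430,200,4,'a');crop('t1',300,140,440,290,4,'b')
E
```

```text
t 2.6 p [ 0.5938 -0.1372  0.0759] q [ 7.679e-01 -6.406e-01  1.000e-04  8.000e-04] F [ 0.8 -0.2  0.2] gap -0.0
shift [0.07 0.07 1.74] turn [ 0.06 -0.07 -0.07]
```

View pics/a.png

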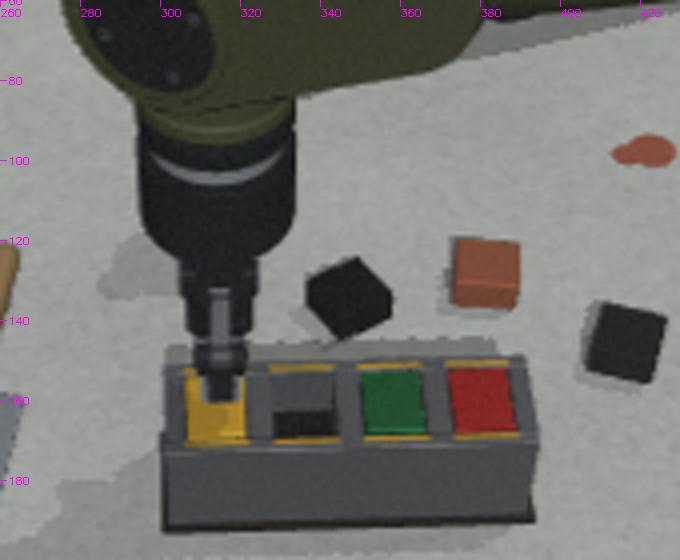

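The shut fingers are over the yellow pan (~(313,158) in the side view), roughly at its centre. Pressing.

Request:
drive_tool([
  [[0,0,0.8],[0,0,0],0],
  [[0,0,1.2],[0,0,0],0],
  [[0,0,1.5],[0,0,0],0],
  [[0,0,1.75],[0,0,0],0],
  [[0,0,1.75],[0,0,0],0],
  [[0,0,1.75],[0,0,0],0],
])

```text
time: 3.45
position: [0.5948, -0.137, 0.06]
tool_rot: [0.768, -0.64, 0.001, 0.0]
wrist_force: [-1.8, 0.0, 6.0]
finger_gap: 0.0001
```

Request:
drive_tool([
  [[0,0,0.15],[0,0,0],0],
  [[0,0,0.15],[0,0,0],0],
  [[0,0,-1],[0,0,0],0],
  [[0,0,-4],[0,0,0],0],
  [[0,0,-6],[0,0,0],0],
])

```text
time: 4.08
position: [0.5948, -0.1368, 0.1206]
tool_rot: [0.768, -0.64, 0.001, 0.0]
wrist_force: [0.8, 0.0, -0.4]
finger_gap: 0.0006
```

```bash
python3 - <<'E'
from h import *
st(); a=np.radians(-79.6); delta(cad(-.024,0,.075),a);snap('side','s2');crop('s2',260,60,430,200,4,'a')
E
```

```text
t 4.08 p [ 0.5948 -0.1368  0.1206] q [ 7.682e-01 -6.402e-01  1.500e-03  2.000e-04] F [ 0.8  0.  -0.4] gap 0.0006
shift [0.08 9.78 4.54] turn [-0.09 -0.15 -0.01]
```

View pics/a.png

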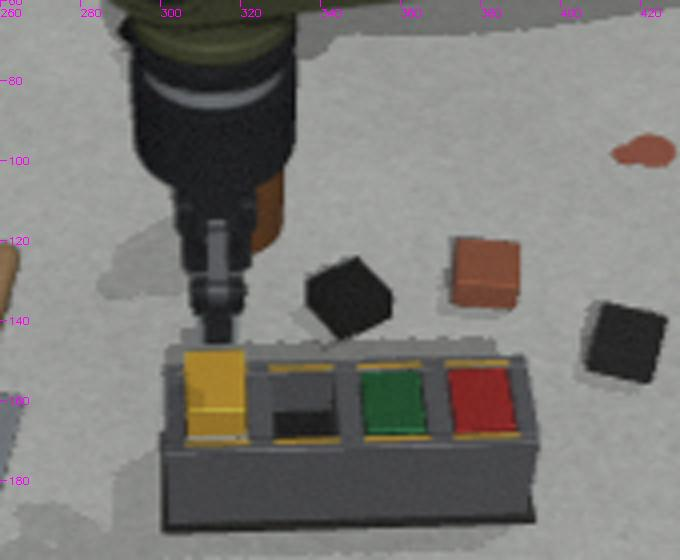

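Yellow has popped. Now green.

Request:
drive_tool([
  [[0.1,5,0],[0,0,0],0],
  [[0.1,9.8,0],[0,0,0],0],
  [[0.1,9.8,3],[0,0,0],0],
  [[0.1,9.8,5.2],[0,0,0],0],
  [[0.1,9.8,5.8],[0,0,0],0],
  [[0.1,9.8,6.2],[0,0,0],0],
  [[0.1,9.8,6.4],[0,0,0],0],
  [[0.1,9.8,6.4],[0,0,0],0],
  [[0.1,9.8,6.4],[0,0,0],0],
])

```text
time: 5.25
position: [0.4983, -0.1557, 0.057]
tool_rot: [0.768, -0.64, 0.0, 0.001]
wrist_force: [-6.4, 1.6, 11.5]
finger_gap: -0.0002
```

Request:
drive_tool([
  [[0,0,-2],[0,0,0],0],
  [[0,0,-6],[0,0,0],0],
  [[0,4.8,-6],[0,0,0],0],
  [[0,4.8,-2],[0,0,0],0],
  [[0,4.8,-1],[0,0,0],0],
  [[0,4.8,-0.5],[0,0,0],0],
  [[0,4.8,-0.2],[0,0,0],0],
  [[0,4.8,-0.1],[0,0,0],0],
  [[0,4.8,-0.1],[0,0,0],0],
])

```text
time: 6.38
position: [0.4513, -0.1641, 0.057]
tool_rot: [0.768, -0.64, -0.0, 0.001]
wrist_force: [-3.8, 2.0, 6.3]
finger_gap: 0.0003
```

Request:
drive_tool([
  [[0,0,-3],[0,0,0],0],
  [[0,0,-8],[0,0,0],0],
  [[0,0,-10],[0,0,0],0],
])

```text
time: 6.75
position: [0.4531, -0.1647, 0.16]
tool_rot: [0.768, -0.64, 0.003, -0.0]
wrist_force: [0.4, -0.8, -0.1]
finger_gap: -0.0001
```

```bash
python3 - <<'E'
from h import *
st(); a=np.radians(-79.6); delta(cad(-.072,0,.064),a);snap('side','s3');crop('s3',260,60,430,200,4,'a');snap('top','t3');crop('t3',310,150,450,300,4,'b')
E
```

```text
t 6.75 p [ 0.4531 -0.1647  0.16  ] q [ 7.684e-01 -6.400e-01  3.400e-03 -2.000e-04] F [ 0.4 -0.8 -0.1] gap -0.0001
shift [-0.15  0.18  9.6 ] turn [-0.26 -0.29  0.02]
```

View pics/a.png

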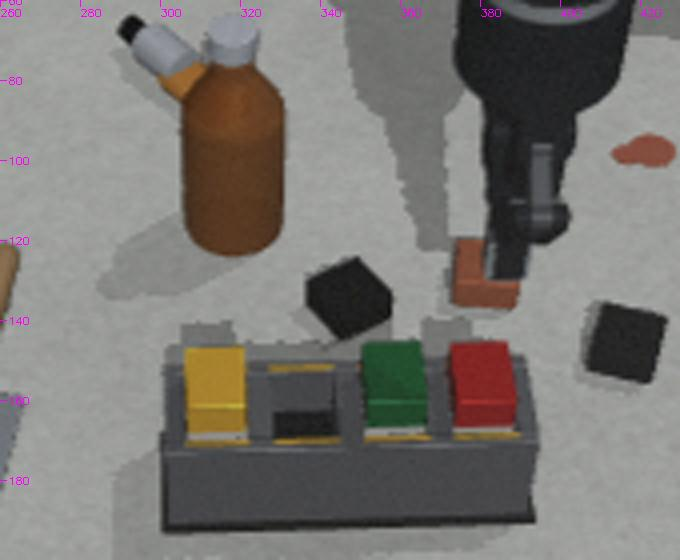

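View pics/b.png

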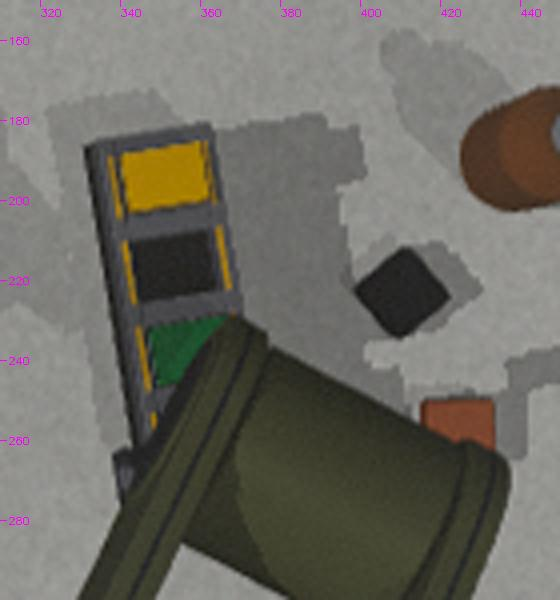

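All three popped. Gripping red across the caddy's y.

Request:
drive_tool([
  [[-0.15,0.2,0],[-0.2,-0.2,0],80],
  [[-0.15,0.2,3],[-0.2,-0.2,0],80],
  [[-0.15,0.2,3],[-0.2,-0.2,0],80],
  [[-0.15,0.2,7],[-0.2,-0.2,0],80],
  [[-0.15,0.2,9.5],[-0.2,-0.2,0],80],
  [[-0.15,0.2,9.5],[-0.2,-0.2,0],80],
  [[-0.15,0.2,9.5],[-0.2,-0.2,0],40],
  [[-0.15,0.2,9.5],[-0.2,-0.2,0],40],
  [[-0.15,0.2,9.5],[-0.2,-0.2,0],40],
  [[-0.15,0.2,9.5],[-0.2,-0.2,0],40],
])

```text
time: 8.1
position: [0.4495, -0.1645, 0.0626]
tool_rot: [0.768, -0.64, 0.0, 0.001]
wrist_force: [-0.7, -5.2, 1.6]
finger_gap: 0.0432
```

Request:
drive_tool([
  [[0,0,0],[0,0,0],20],
  [[0,0,0],[0,0,0],20],
  [[0,0,0],[0,0,0],20],
])

```text
time: 8.48
position: [0.4496, -0.1645, 0.0627]
tool_rot: [0.768, -0.64, 0.0, 0.001]
wrist_force: [0.4, -5.3, 2.5]
finger_gap: 0.0428
```

```bash
python3 - <<'E'
from h import *
st();snap('side','s4');crop('s4',300,60,430,200,5,'a')
E
```

```text
t 8.47 p [ 0.4496 -0.1645  0.0627] q [ 7.683e-01 -6.401e-01  3.000e-04  1.300e-03] F [ 0.4 -5.3  2.5] gap 0.0428
```

View pics/a.png

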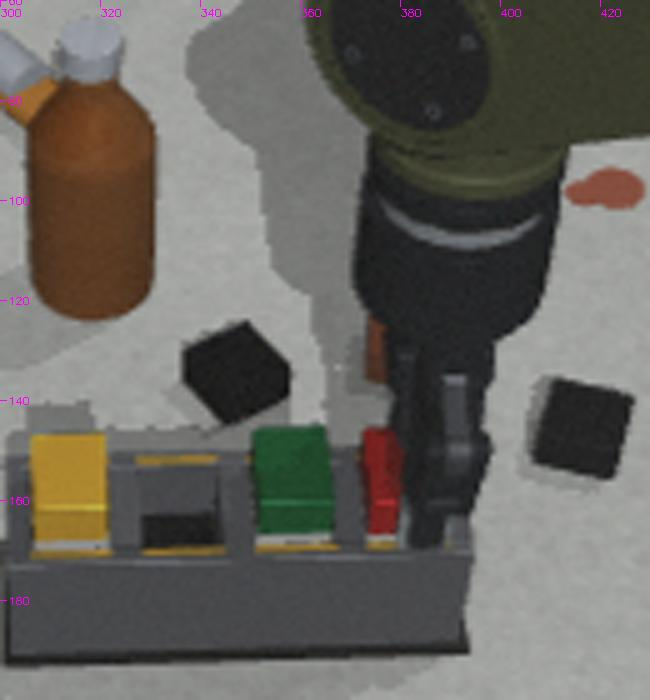

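Request:
drive_tool([
  [[0,0,-1],[0,0,0],20],
  [[0,0,-3],[0,0,0],20],
  [[0,0,-6],[0,0,0],20],
  [[0,0,-10],[0,0,0],20],
  [[0,0,-12],[0,0,0],20],
])

```text
time: 9.15
position: [0.4499, -0.1632, 0.1839]
tool_rot: [0.768, -0.64, -0.0, -0.0]
wrist_force: [-0.6, 0.0, -0.9]
finger_gap: 0.0429
```

```bash
sed -i 's/CAD=np.array(\[.5224,-.151\])/CAD=np.array([.5224,-.152])/' h.py; python3 - <<'E'
from h import *
st();snap('side','s5');crop('s5',300,20,430,200,4,'a')
delta(box(-.01,.068,.18),np.radians(-100)); delta(box(-.01,.068,.014),np.radians(-100))
E
```

```text
t 9.15 p [ 0.4499 -0.1632  0.1839] q [ 7.682e-01 -6.403e-01 -1.000e-04 -0.000e+00] F [-0.6  0.  -0.9] gap 0.0429
shift [-34.49  -4.68   0.56] turn [-0.18 -0.08 20.38]
shift [-34.52  -4.63  17.16] turn [-0.18 -0.08 20.38]
```

View pics/a.png

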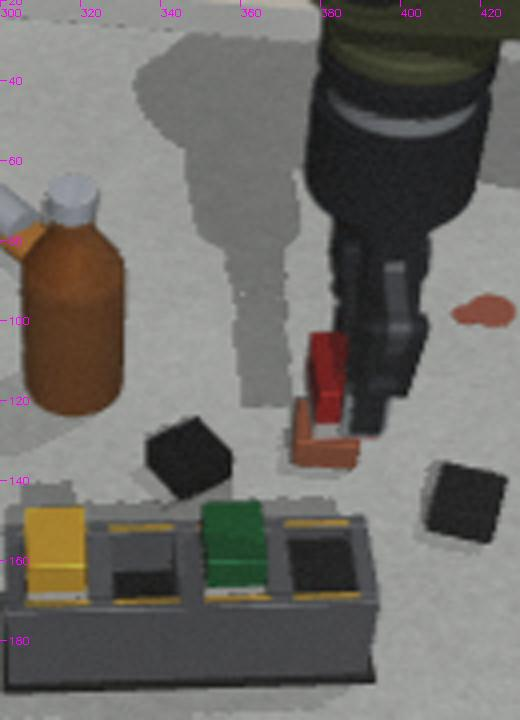

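Request:
drive_tool([
  [[-17,-2.5,0],[0,0,10],20],
  [[-34.5,-4.7,0],[0,0,20.4],20],
  [[-34.5,-4.7,0],[0,0,20.4],20],
  [[-34.5,-4.7,0],[0,0,20.4],20],
  [[-34.5,-4.7,0],[0,0,20.4],20],
  [[-34.5,-4.7,0],[0,0,20.4],20],
  [[-34.5,-4.7,0],[0,0,20.4],20],
  [[-34.5,-4.7,0],[0,0,20.4],20],
  [[-34.5,-4.7,0],[0,0,20.4],20],
])

```text
time: 10.32
position: [0.433, 0.1837, 0.1809]
tool_rot: [-0.642, 0.767, 0.002, -0.001]
wrist_force: [-0.8, 0.2, -0.7]
finger_gap: 0.0428
```

```bash
python3 - <<'E'
from h import *
st();snap('side','s6');crop('s6',200,100,440,400,2,'a')
delta(box(-.01,.068,.014),np.radians(-100))
E
```

```text
t 10.32 p [0.433  0.1837 0.1809] q [-0.642   0.7667  0.0017 -0.0013] F [-0.8  0.2 -0.7] gap 0.0428
shift [-0.05 -0.23 16.7 ] turn [ 0.24  0.02 -0.13]
```

View pics/a.png

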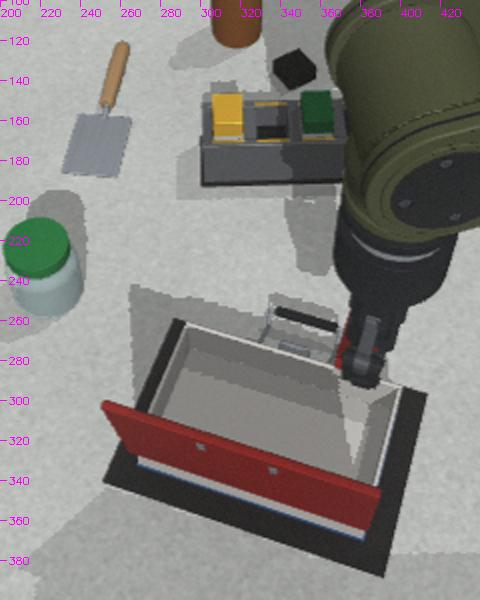

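Request:
drive_tool([
  [[0,-0.2,6],[0,0,0],20],
  [[0,-0.2,11],[0,0,0],20],
  [[0,-0.2,14.5],[0,0,0],20],
  [[0,-0.2,16],[0,0,0],20],
  [[0,-0.2,16.7],[0,0,0],20],
  [[0,-0.2,16.8],[0,0,0],20],
  [[0,-0.2,16.8],[0,0,0],20],
])

```text
time: 11.25
position: [0.4356, 0.1849, 0.0146]
tool_rot: [-0.643, 0.766, 0.001, 0.0]
wrist_force: [0.2, 0.4, -1.1]
finger_gap: 0.0429
```

Request:
drive_tool([
  [[0,0,0.3],[0,0,0],20],
  [[0,0,0.3],[0,0,0],20],
  [[0,0,0.3],[0,0,0],68],
  [[0,0,0.3],[0,0,0],68],
  [[0,0,0.3],[0,0,0],68],
  [[0,0,-3],[0,0,0],68],
  [[0,0,-9],[0,0,0],68],
  [[0,0,-15],[0,0,0],68],
  [[0,0,-16],[0,0,0],68],
])

```text
time: 12.38
position: [0.438, 0.1853, 0.1791]
tool_rot: [-0.643, 0.766, -0.0, 0.004]
wrist_force: [0.4, -0.5, 0.4]
finger_gap: 0.058
```

```bash
python3 - <<'E'
from h import *
st();a=np.radians(-79.6);delta(cad(-.021,0,.17),a);delta(cad(-.021,0,.063),a)
E
```

```text
t 12.38 p [0.438  0.1853 0.1791] q [-6.427e-01  7.661e-01 -5.000e-04  3.700e-03] F [ 0.4 -0.5  0.4] gap 0.058
shift [ 32.48 -12.2    0.81] turn [ -0.36   0.23 -20.41]
shift [ 32.54 -12.15  11.51] turn [ -0.36   0.23 -20.41]
```

Request:
drive_tool([
  [[16,-6,0],[0,0,-10],80],
  [[32.5,-12.2,0],[0,0,-20.4],80],
  [[32.5,-12.2,0],[0,0,-20.4],80],
  [[32.5,-12.2,0],[0,0,-20.4],80],
  [[32.5,-12.2,0],[0,0,-20.4],80],
  [[32.5,-12.2,0],[0,0,-20.4],80],
  [[32.5,-12.2,0],[0,0,-20.4],80],
  [[32.5,-12.2,4],[0,0,-20.4],80],
  [[32.5,-12.2,4],[0,0,-20.4],80],
  [[32.5,-12.2,4],[0,0,-20.4],80],
])

```text
time: 13.62
position: [0.4985, -0.1561, 0.1329]
tool_rot: [0.769, -0.64, -0.002, 0.001]
wrist_force: [-0.2, -0.4, -0.3]
finger_gap: 0.0683
```

```bash
python3 - <<'E'
from h import *
st();a=np.radians(-79.6);delta(cad(-.021,0,.063),a);snap('side','s7');crop('s7',240,90,440,390,2,'a');snap('top','t7');crop('t7',130,150,430,310,2,'b')
E
```

```text
t 13.62 p [ 0.4985 -0.1561  0.1329] q [ 0.7685 -0.6398 -0.0019  0.0008] F [-0.2 -0.4 -0.3] gap 0.0683
shift [ 0.04 -0.35  6.99] turn [0.21 0.11 0.04]
```

View pics/a.png

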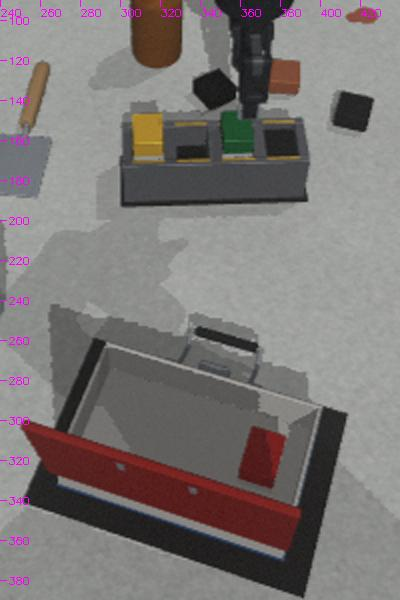

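View pics/b.png

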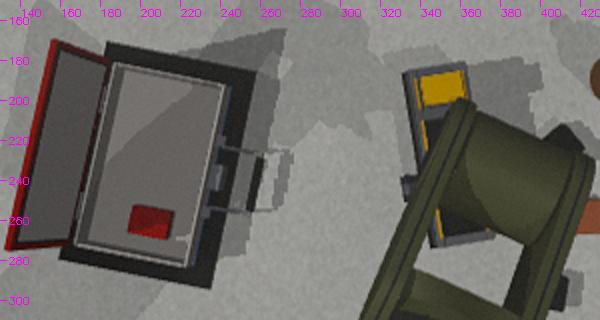

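Red sits upright in the box, around (205,261) in the top view. Now the green pan.

Request:
drive_tool([
  [[0.05,-0.4,3],[0.2,0.1,0],80],
  [[0.05,-0.4,6],[0.2,0.1,0],80],
  [[0.05,-0.4,7],[0.2,0.1,0],80],
  [[0.05,-0.4,7],[0.2,0.1,0],80],
  [[0.05,-0.4,7],[0.2,0.1,0],20],
  [[0.05,-0.4,7],[0.2,0.1,0],20],
  [[0.05,-0.4,7],[0.2,0.1,0],20],
  [[0.05,-0.4,7],[0.2,0.1,0],20],
  [[0.05,-0.4,7],[0.2,0.1,0],20],
])

```text
time: 14.85
position: [0.5029, -0.1569, 0.0632]
tool_rot: [0.768, -0.64, 0.001, -0.0]
wrist_force: [1.3, -0.3, 2.6]
finger_gap: 0.0427
```

Request:
drive_tool([
  [[0,0,-0.5],[0,0,0],20],
  [[0,0,-3],[0,0,0],20],
  [[0,0,-7],[0,0,0],20],
  [[0,0,-11],[0,0,0],20],
  [[0,0,-12],[0,0,0],20],
  [[0,0,-12],[0,0,0],20],
])

```text
time: 15.6
position: [0.5018, -0.1564, 0.1819]
tool_rot: [0.768, -0.64, -0.0, 0.0]
wrist_force: [-0.8, -0.3, -0.3]
finger_gap: 0.0426
```

```bash
python3 - <<'E'
from h import *
st();snap('side','s8');crop('s8',280,20,430,200,4,'a')
delta(box(-.01,.023,.18),np.radians(-100)); delta(box(-.01,.023,.012),np.radians(-100))
E
```

```text
t 15.6 p [ 0.5018 -0.1564  0.1819] q [ 7.682e-01 -6.402e-01 -4.000e-04  1.000e-04] F [-0.8 -0.3 -0.3] gap 0.0426
shift [-33.08  -3.82   0.11] turn [ 0.16  0.07 20.38]
shift [-33.05  -3.86  16.91] turn [ 0.16  0.07 20.38]
```

View pics/a.png

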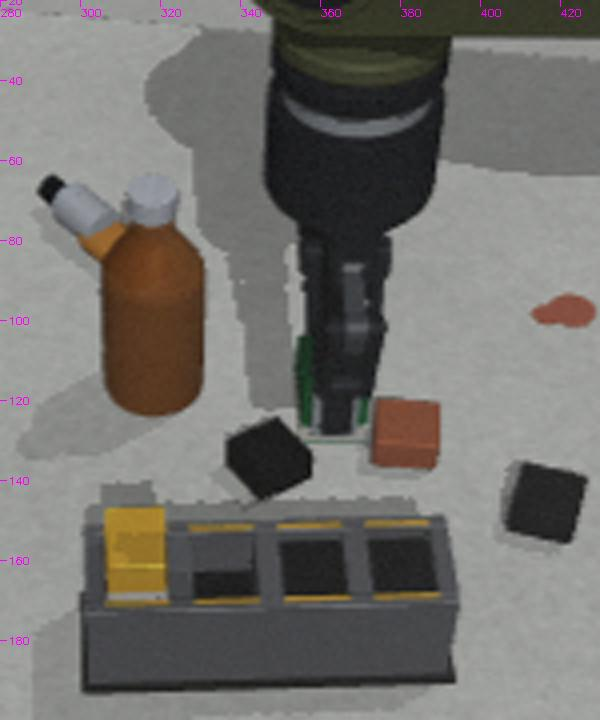

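Request:
drive_tool([
  [[-17,-2.2,0],[0,0,10],20],
  [[-33.1,-4.4,0],[0,0,20.4],20],
  [[-33.1,-4.4,0],[0,0,20.4],20],
  [[-33.1,-4.4,0],[0,0,20.4],20],
  [[-33.1,-4.4,0],[0,0,20.4],20],
  [[-33.1,-4.4,0],[0,0,20.4],20],
  [[-33.1,-4.4,0],[0,0,20.4],20],
  [[-33.1,-4.4,0],[0,0,20.4],20],
  [[-33.1,-4.4,0],[0,0,20.4],20],
])

```text
time: 16.77
position: [0.4856, 0.1758, 0.1817]
tool_rot: [-0.642, 0.767, 0.0, -0.001]
wrist_force: [0.0, 0.1, -1.9]
finger_gap: 0.0428
```

```bash
python3 - <<'E'
from h import *
st();delta(box(-.01,.018,.012),np.radians(-100));snap('side','s9');crop('s9',200,100,440,400,2,'a')
E
```

```text
t 16.77 p [0.4856 0.1758 0.1817] q [-6.420e-01  7.667e-01  2.000e-04 -7.000e-04] F [ 0.   0.1 -1.9] gap 0.0428
shift [ 0.07  0.13 16.97] turn [ 0.07 -0.05 -0.11]
```

View pics/a.png

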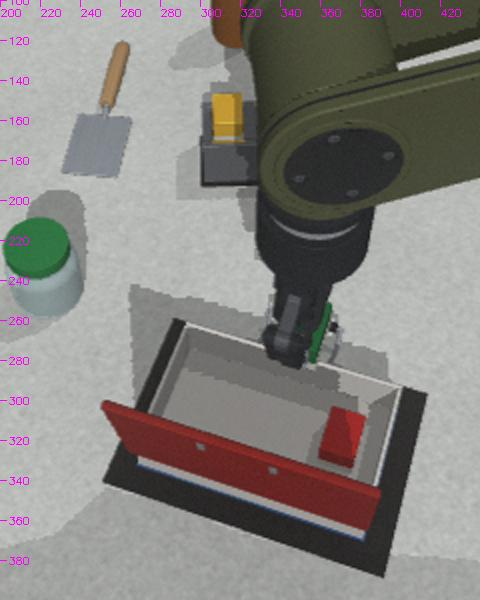

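Request:
drive_tool([
  [[0,0.1,6],[0,0,0],20],
  [[0,0.1,11],[0,0,0],20],
  [[0,0.1,14.5],[0,0,0],20],
  [[0,0.1,16],[0,0,0],20],
  [[0,0.1,16.8],[0,0,0],20],
  [[0,0.1,17],[0,0,0],20],
  [[0,0.1,17],[0,0,0],20],
  [[0,0.1,17],[0,0,0],20],
])

```text
time: 17.82
position: [0.4858, 0.1774, 0.0138]
tool_rot: [-0.643, 0.766, -0.0, 0.001]
wrist_force: [0.2, -0.1, -1.1]
finger_gap: 0.0428
```

Request:
drive_tool([
  [[0,0,0.25],[0,0,0],20],
  [[0,0,0.25],[0,0,0],20],
  [[0,0,0.25],[0,0,0],68],
  [[0,0,0.25],[0,0,0],68],
  [[0,0,0.25],[0,0,0],68],
  [[0,0,-3],[0,0,0],68],
  [[0,0,-9],[0,0,0],68],
  [[0,0,-15],[0,0,0],68],
  [[0,0,-16],[0,0,0],68],
])

```text
time: 18.95
position: [0.4878, 0.1779, 0.1784]
tool_rot: [-0.643, 0.766, -0.002, 0.005]
wrist_force: [-0.0, 0.3, 0.3]
finger_gap: 0.0583
```

```bash
python3 - <<'E'
from h import *
st();a=np.radians(-79.6);delta(cad(.0735,0,.17),a);delta(cad(.0735,0,.063),a)
E
```

```text
t 18.95 p [0.4878 0.1779 0.1784] q [-0.6427  0.7661 -0.0022  0.0046] F [-0.   0.3  0.3] gap 0.0583
shift [ 29.33 -16.02   0.87] turn [ -0.56   0.14 -20.41]
shift [ 29.37 -15.92  11.57] turn [ -0.56   0.14 -20.41]
```

Request:
drive_tool([
  [[15,-8,0],[-0.3,0.1,-10],80],
  [[29.4,-16,0],[-0.5,0.1,-20.4],80],
  [[29.4,-16,0],[-0.5,0.1,-20.4],80],
  [[29.4,-16,0],[-0.5,0.1,-20.4],80],
  [[29.4,-16,0],[-0.5,0.1,-20.4],80],
  [[29.4,-16,0],[-0.5,0.1,-20.4],80],
  [[29.4,-16,0],[-0.5,0.1,-20.4],80],
  [[29.4,-16,4],[-0.5,0.1,-20.4],80],
  [[29.4,-16,4],[-0.5,0.1,-20.4],80],
  [[29.4,-16,4],[-0.5,0.1,-20.4],80],
])

```text
time: 20.2
position: [0.5912, -0.1393, 0.1328]
tool_rot: [0.768, -0.64, -0.003, 0.003]
wrist_force: [-0.3, 0.2, 0.3]
finger_gap: 0.0682
```

```bash
python3 - <<'E'
from h import *
st();a=np.radians(-79.6);delta(cad(.0735,0,.063),a);snap('side','s10');crop('s10',240,90,440,390,2,'a')
E
```

```text
t 20.2 p [ 0.5912 -0.1393  0.1328] q [ 0.7685 -0.6398 -0.003   0.0035] F [-0.3  0.2  0.3] gap 0.0682
shift [ 0.   -0.42  6.98] turn [0.52 0.01 0.04]
```

View pics/a.png

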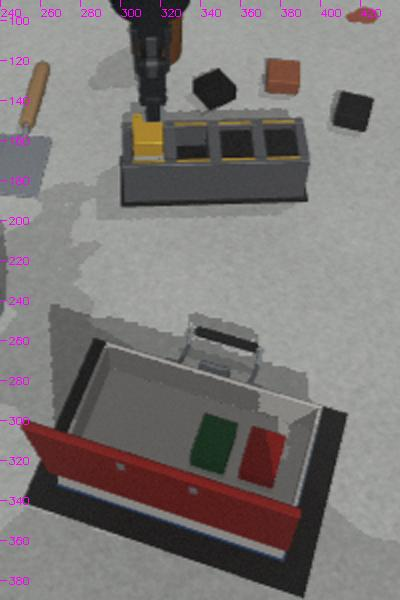

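Green is in the box next to red. Gripping yellow.

Request:
drive_tool([
  [[0,-0.4,3],[0.5,0,0],80],
  [[0,-0.4,6],[0.5,0,0],80],
  [[0,-0.4,7],[0.5,0,0],80],
  [[0,-0.4,7],[0.5,0,0],80],
  [[0,-0.4,7],[0.5,0,0],20],
  [[0,-0.4,7],[0.5,0,0],20],
  [[0,-0.4,7],[0.5,0,0],20],
  [[0,-0.4,7],[0.5,0,0],20],
  [[0,-0.4,7],[0.5,0,0],20],
])

```text
time: 21.38
position: [0.5952, -0.1399, 0.0631]
tool_rot: [0.768, -0.64, 0.001, -0.0]
wrist_force: [1.1, -0.4, 2.9]
finger_gap: 0.0427
```

Request:
drive_tool([
  [[0,0,-0.5],[0,0,0],20],
  [[0,0,-3],[0,0,0],20],
  [[0,0,-7],[0,0,0],20],
  [[0,0,-11],[0,0,0],20],
  [[0,0,-12],[0,0,0],20],
  [[0,0,-12],[0,0,0],20],
])

```text
time: 22.12
position: [0.5941, -0.1395, 0.1818]
tool_rot: [0.768, -0.64, -0.0, 0.0]
wrist_force: [-0.4, 0.0, -1.9]
finger_gap: 0.0428
```

```bash
python3 - <<'E'
from h import *
st();snap('side','s11');crop('s11',280,20,430,200,3,'a')
delta(box(-.01,-.027,.18),np.radians(-100))
E
```

```text
t 22.12 p [ 0.5941 -0.1395  0.1818] q [ 7.682e-01 -6.402e-01 -5.000e-04  4.000e-04] F [-0.4  0.  -1.9] gap 0.0428
shift [-31.35   0.88   0.09] turn [ 0.19  0.05 20.38]
```

View pics/a.png

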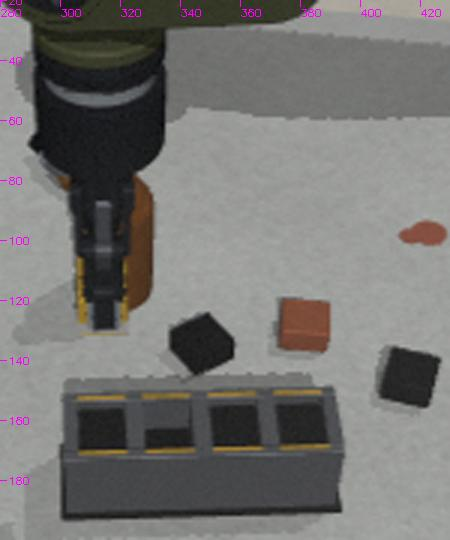

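Request:
drive_tool([
  [[-16,0.4,0],[0,0,10],20],
  [[-31.3,0.9,0],[0.2,0,20.4],20],
  [[-31.3,0.9,0],[0.2,0,20.4],20],
  [[-31.3,0.9,0],[0.2,0,20.4],20],
  [[-31.3,0.9,0],[0.2,0,20.4],20],
  [[-31.3,0.9,0],[0.2,0,20.4],20],
  [[-31.3,0.9,0],[0.2,0,20.4],20],
  [[-31.3,0.9,0],[0.2,0,20.4],20],
  [[-31.3,0.9,0],[0.2,0,20.4],20],
])

```text
time: 23.3
position: [0.5297, 0.1653, 0.1821]
tool_rot: [-0.642, 0.767, -0.001, 0.001]
wrist_force: [0.0, -0.3, -1.9]
finger_gap: 0.0427
```

```bash
python3 - <<'E'
from h import *
st();delta(box(-.01,-.027,.0115),np.radians(-100));snap('side','s12');crop('s12',200,100,440,400,2,'a')
E
```

```text
t 23.3 p [0.5297 0.1653 0.1821] q [-0.6418  0.7668 -0.0011  0.001 ] F [ 0.  -0.3 -1.9] gap 0.0427
shift [-0.19  0.21 17.06] turn [-0.17  0.   -0.14]
```

View pics/a.png

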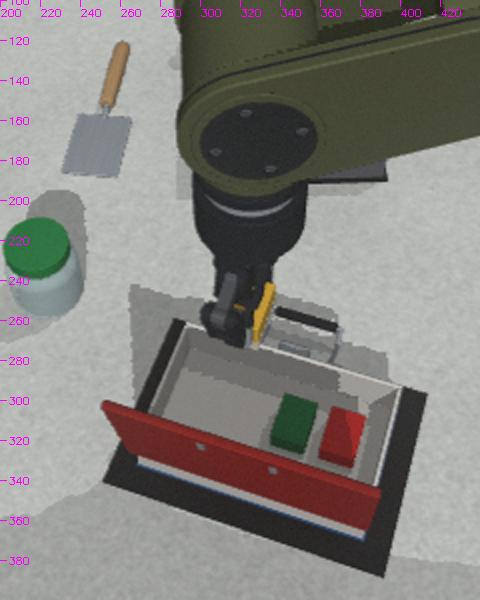

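Request:
drive_tool([
  [[-0.2,0.2,6],[0,0,0],20],
  [[-0.2,0.2,11],[0,0,0],20],
  [[-0.2,0.2,14.5],[0,0,0],20],
  [[-0.2,0.2,16],[0,0,0],20],
  [[-0.2,0.2,16.8],[0,0,0],20],
  [[-0.2,0.2,17.1],[0,0,0],20],
  [[-0.2,0.2,17.2],[0,0,0],20],
  [[-0.2,0.2,17.2],[0,0,0],20],
])

```text
time: 24.35
position: [0.5297, 0.1691, 0.0128]
tool_rot: [-0.643, 0.766, -0.002, 0.002]
wrist_force: [-3.0, -0.8, 6.0]
finger_gap: 0.0428
```

Request:
drive_tool([
  [[0,0,0.1],[0,0,0],20],
  [[0,0,0.1],[0,0,0],68],
  [[0,0,0.1],[0,0,0],68],
  [[0,0,0.1],[0,0,0],68],
  [[0,0,-3],[0,0,0],68],
  [[0,0,-9],[0,0,0],68],
  [[0,0,-15],[0,0,0],68],
  [[0,0,-16],[0,0,0],68],
  [[0,0,-16],[0,0,0],68],
])

```text
time: 25.48
position: [0.5281, 0.1691, 0.1711]
tool_rot: [-0.643, 0.766, -0.002, 0.002]
wrist_force: [-0.6, -0.4, -0.8]
finger_gap: 0.0582
```

```bash
python3 - <<'E'
from h import *
st();snap('top','t13');crop('t13',320,170,450,310,5,'b');snap('side','s13');crop('s13',200,60,440,400,2,'a')
delta([.4548,-.3165,.18],np.radians(-91))
E
```

```text
t 25.48 p [0.5281 0.1691 0.1711] q [-0.6427  0.7661 -0.0015  0.002 ] F [-0.6 -0.4 -0.8] gap 0.0582
shift [49.03 -1.37 -1.14] turn [ 0.   -0.05 -9.02]
```

View pics/a.png

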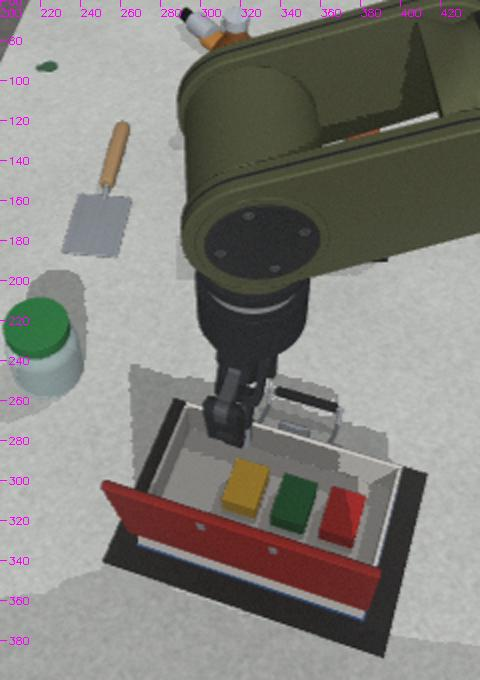

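View pics/b.png

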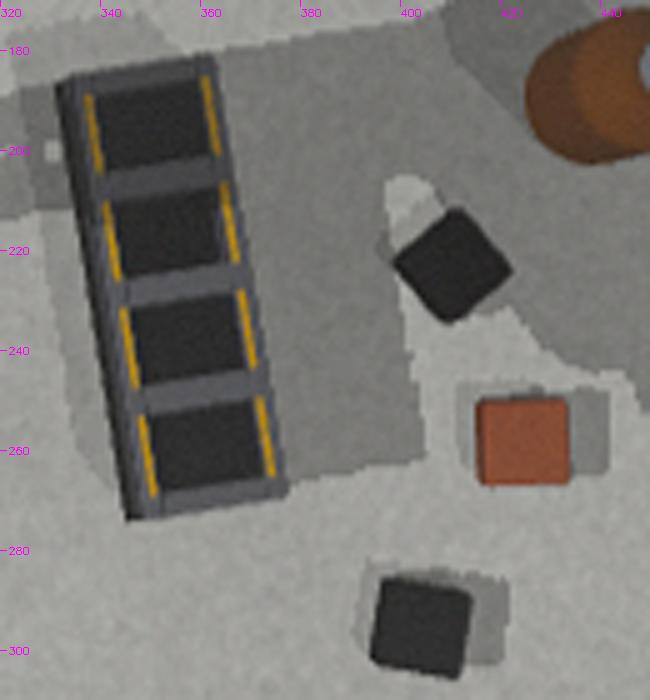

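Yellow is in; the tile hasn't moved (top view, centre (424,258)). Going over it.

Request:
drive_tool([
  [[49,-1.4,-1],[0,0,-10.7],80],
  [[49,-1.4,-1],[0,0,-12],80],
  [[49,-1.4,-1],[0,0,-12],80],
  [[49,-1.4,-1],[0,0,-12],80],
  [[49,-1.4,-1],[0,0,-12],80],
  [[49,-1.4,-1],[0,0,-12],80],
  [[49,-1.4,-1],[0,0,-12],80],
  [[49,-1.4,-1],[0,0,-12],80],
  [[49,-1.4,-1],[0,0,-12],80],
  [[49,-1.4,-1],[0,0,-12],80],
])

```text
time: 26.82
position: [0.4553, -0.3152, 0.1779]
tool_rot: [0.719, -0.695, -0.001, -0.001]
wrist_force: [-0.5, 0.8, 0.5]
finger_gap: 0.068
```

```bash
python3 - <<'E'
from h import *
st();snap('side','s14');crop('s14',280,40,450,210,4,'a')
delta([.4548,-.3165,.004],np.radians(-88))
E
```

```text
t 26.82 p [ 0.4553 -0.3152  0.1779] q [ 0.719  -0.695  -0.0009 -0.0012] F [-0.5  0.8  0.5] gap 0.068
shift [ 0.21  0.11 17.43] turn [-0.06  0.13  0.01]
```

View pics/a.png

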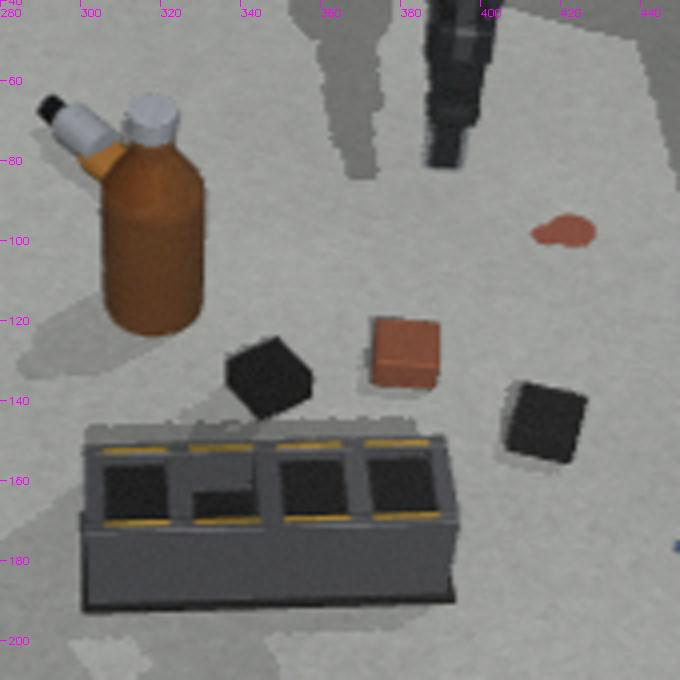

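Request:
drive_tool([
  [[0.2,0,6],[0,0,0],80],
  [[0.2,0,11],[0,0,0],80],
  [[0.2,0,15],[0,0,0],80],
  [[0.2,0,16.5],[0,0,0],80],
  [[0.2,0,17.3],[0,0,0],80],
  [[0.2,0,17.3],[0,0,0],80],
  [[0.2,0,17.3],[0,0,0],20],
  [[0.2,0,17.3],[0,0,0],20],
  [[0.2,0,17.3],[0,0,0],20],
  [[0.2,0,17.3],[0,0,0],20],
])

```text
time: 28.12
position: [0.4582, -0.3191, 0.0093]
tool_rot: [0.719, -0.695, 0.003, -0.001]
wrist_force: [0.6, 1.1, 5.7]
finger_gap: 0.0385
```

Request:
drive_tool([
  [[0,0,0],[0,0,0],20],
  [[0,0,-1],[0,0,0],20],
  [[0,0,-5],[0,0,0],20],
  [[0,0,-10],[0,0,0],20],
  [[0,0,-15],[0,0,0],20],
  [[0,0,-17.3],[0,0,0],20],
  [[0,0,-17.3],[0,0,0],20],
])

```text
time: 29.0
position: [0.4573, -0.3188, 0.1832]
tool_rot: [0.719, -0.695, 0.004, -0.001]
wrist_force: [0.8, -0.7, 0.2]
finger_gap: 0.0384
```

```bash
python3 - <<'E'
from h import *
st();snap('side','s15');crop('s15',280,20,450,190,4,'a')
delta(box(-.01,-.073,.18),np.radians(-100))
E
```

```text
t 29.0 p [ 0.4573 -0.3188  0.1832] q [ 0.7192 -0.6948  0.0039 -0.0013] F [ 0.8 -0.7  0.2] gap 0.0384
shift [-47.32 -13.37   0.08] turn [-0.24 -0.03 11.98]
```

View pics/a.png

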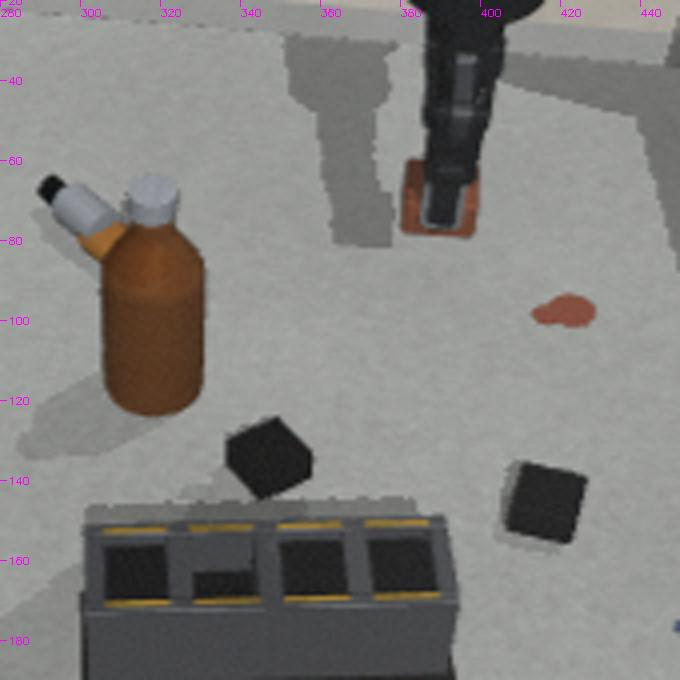

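Request:
drive_tool([
  [[-47.3,-13.3,0],[0,0,10],20],
  [[-47.3,-13.3,0],[0,0,12],20],
  [[-47.3,-13.3,0],[0,0,12],20],
  [[-47.3,-13.3,0],[0,0,12],20],
  [[-47.3,-13.3,0],[0,0,12],20],
  [[-47.3,-13.3,0],[0,0,12],20],
  [[-47.3,-13.3,0],[0,0,12],20],
  [[-47.3,-13.3,0],[0,0,12],20],
  [[-47.3,-13.3,0],[0,0,12],20],
  [[-47.3,-13.3,0],[0,0,12],20],
])

```text
time: 30.3
position: [0.5717, 0.1591, 0.1782]
tool_rot: [-0.643, 0.766, -0.0, -0.001]
wrist_force: [-0.1, -0.4, -1.3]
finger_gap: 0.0384
```

```bash
python3 - <<'E'
from h import *
st();snap('side','s16');crop('s16',200,100,440,400,2,'a')
delta(box(-.01,-.072,.0135),np.radians(-100))
E
```

```text
t 30.3 p [0.5717 0.1591 0.1782] q [-6.429e-01  7.660e-01 -3.000e-04 -6.000e-04] F [-0.1 -0.4 -1.3] gap 0.0384
shift [-0.14 -0.05 16.52] turn [-0.02 -0.06 -0.05]
```

View pics/a.png

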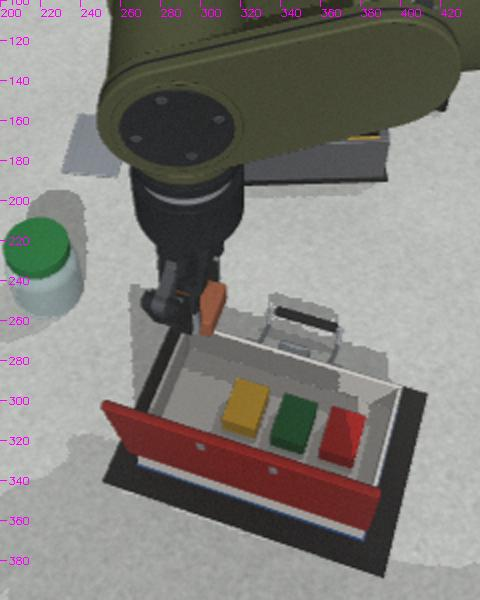

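Request:
drive_tool([
  [[-0.1,-0.3,6],[0,0,0],20],
  [[-0.1,-0.3,11],[0,0,0],20],
  [[-0.1,-0.3,14],[0,0,0],20],
  [[-0.1,-0.3,15.6],[0,0,0],20],
  [[-0.1,-0.3,16.2],[0,0,0],20],
  [[-0.1,-0.3,16.5],[0,0,0],20],
  [[-0.1,-0.3,16.6],[0,0,0],20],
  [[-0.1,-0.3,16.6],[0,0,0],20],
])

```text
time: 31.35
position: [0.5773, 0.1599, 0.0157]
tool_rot: [-0.643, 0.766, -0.002, 0.002]
wrist_force: [-0.1, -0.1, -1.0]
finger_gap: 0.038
```

```bash
python3 - <<'E'
from h import *
st();snap('side','s17');crop('s17',220,220,420,400,4,'a')
E
```

```text
t 31.35 p [0.5773 0.1599 0.0157] q [-0.6427  0.7661 -0.0016  0.002 ] F [-0.1 -0.1 -1. ] gap 0.038
```

View pics/a.png

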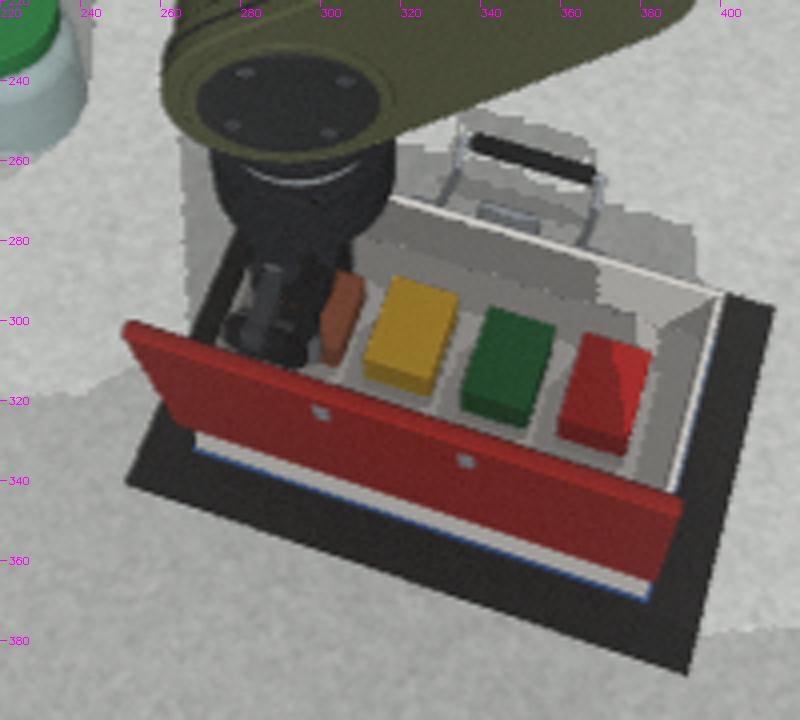

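Tile clear of the yellow pan. Lower to contact and release.

Request:
drive_tool([
  [[0,0,0.15],[0,0,0],20],
  [[0,0,0.3],[0,0,0],20],
  [[0,0,0.3],[0,0,0],66],
  [[0,0,0.3],[0,0,0],66],
  [[0,0,0.3],[0,0,0],66],
  [[0,0,-3],[0,0,0],66],
  [[0,0,-9],[0,0,0],66],
  [[0,0,-15],[0,0,0],66],
  [[0,0,-20],[0,0,0],0],
  [[0,0,-24],[0,0,0],0],
])

```text
time: 32.65
position: [0.5761, 0.1599, 0.2574]
tool_rot: [-0.643, 0.766, -0.002, 0.002]
wrist_force: [-0.2, 0.0, 0.2]
finger_gap: 0.0204
```

```bash
python3 - <<'E'
from h import *
st();snap('side','s18');crop('s18',220,220,420,400,4,'a');snap('top','t18');crop('t18',120,150,290,310,4,'b')
# lid angle guess: project lid edge for angles
for th in (1.5,1.6,1.7,1.8,1.9,2.05):
    P=[box(.066-.132*np.cos(th)+.0075*np.sin(th),y,.0505+.132*np.sin(th)+.0075*np.cos(th)) for y in(.106,-.106)]
    print(th,w2px('top',P).round(1).tolist(),w2px('side',P).round(1).tolist())
E
```

```text
t 32.65 p [0.5761 0.1599 0.2574] q [-0.6427  0.7661 -0.0018  0.0023] F [-0.2  0.   0.2] gap 0.0204
1.5 [[145.9, 278.2], [169.8, 171.4]] [[396.9, 327.9], [259.1, 284.4]]
1.6 [[139.2, 276.8], [163.2, 170.1]] [[394.7, 336.6], [255.7, 292.2]]
1.7 [[132.9, 275.4], [156.9, 168.8]] [[392.4, 345.7], [252.3, 300.3]]
1.8 [[126.9, 274.0], [151.0, 167.8]] [[389.9, 355.2], [249.0, 308.9]]
1.9 [[121.4, 272.6], [145.4, 166.8]] [[387.4, 364.9], [245.9, 317.7]]
2.05 [[114.2, 270.5], [138.1, 165.7]] [[383.6, 379.4], [241.6, 331.1]]
```

View pics/a.png

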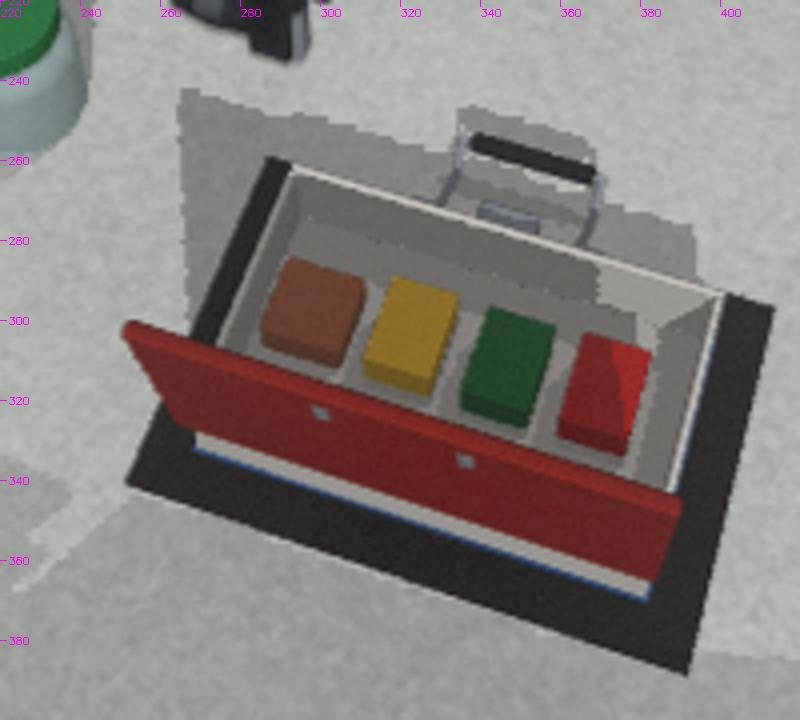

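View pics/b.png

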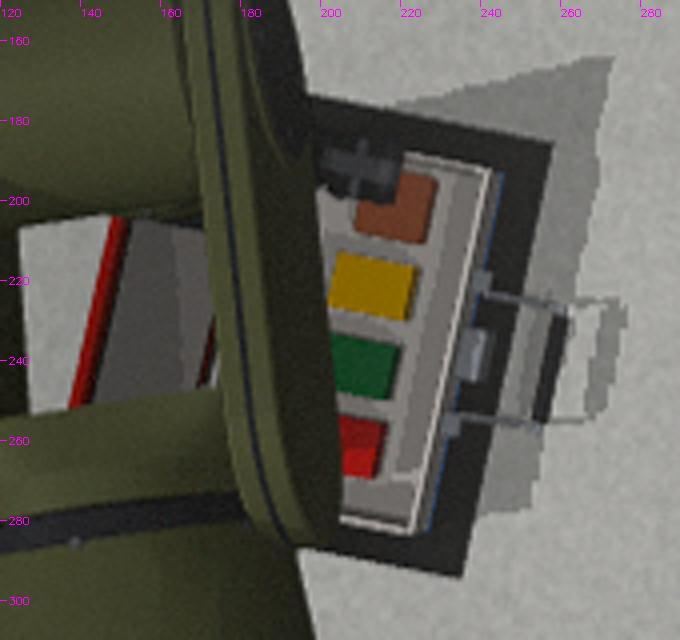

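All three pans and the tile lie flat in the box; lid is at about 1.70 rad. Next, the path for pushing it shut.

```bash
python3 - <<'E'
from h import *
a=np.radians(-100)
delta(box(.145,0,.257),a); delta(box(.145,0,.14),a)
s=get_state()["position"];d=s[:2]-BOX;print("box xy",d@[np.cos(BA),np.sin(BA)],d@[-np.sin(BA),np.cos(BA)])
for th in(1.7,1.57,1.4,1.2,1.0,.8,.6,.4,.2,.1,0,-.03):
    r=.1; print(th,"x",round(.066-r*np.cos(th)+.0075*np.sin(th)+.012,4),"z",round(.0505+r*np.sin(th)+.0075*np.cos(th),4))
E
```

```text
shift [-15.33   7.77   0.41] turn [-0.79  0.25 -0.01]
shift [-15.28   7.93  12.11] turn [-0.79  0.25 -0.01]
box xy -0.0083065012672742 -0.07760904568362753
1.7 x 0.0983 z 0.1487
1.57 x 0.0854 z 0.1505
1.4 x 0.0684 z 0.1503
1.2 x 0.0488 z 0.1464
1.0 x 0.0303 z 0.1387
0.8 x 0.0137 z 0.1275
0.6 x -0.0003 z 0.1132
0.4 x -0.0112 z 0.0963
0.2 x -0.0185 z 0.0777
0.1 x -0.0208 z 0.0679
0 x -0.022 z 0.058
-0.03 x -0.0222 z 0.055
```

Request:
drive_tool([
  [[-8,4,0],[-0.5,0.2,0],0],
  [[-15.3,7.8,0],[-0.7,0.2,0],0],
  [[-15.3,7.8,0],[-0.7,0.2,0],0],
  [[-15.3,7.8,0],[-0.7,0.2,0],0],
  [[-15.3,7.8,4],[-0.7,0.2,0],0],
  [[-15.3,7.8,8],[-0.7,0.2,0],0],
  [[-15.3,7.8,11],[-0.7,0.2,0],0],
  [[-15.3,7.8,11],[-0.7,0.2,0],0],
  [[-15.3,7.8,11],[-0.7,0.2,0],0],
])

```text
time: 33.88
position: [0.5267, 0.3237, 0.1454]
tool_rot: [-0.642, 0.766, 0.002, -0.003]
wrist_force: [0.9, -0.4, -0.2]
finger_gap: -0.0001
```

```bash
cat >> h.py <<'E'
def bpos():
    s=get_state()["position"];d=s[:2]-BOX;print("box xyz",(d@[np.cos(BA),np.sin(BA)]).round(4),(d@[-np.sin(BA),np.cos(BA)]).round(4),s[2].round(4))
E
python3 - <<'E'
from h import *
st();bpos();snap('side','s19');crop('s19',200,160,440,400,3,'a')
for x,z in((.0854,.1505),(.0684,.1503),(.0303,.1387),(-.0003,.1132),(-.0185,.0777),(-.022,.058)): delta(box(x,0,z),np.radians(-100))
E
```

```text
t 33.88 p [0.5267 0.3237 0.1454] q [-0.6424  0.7664  0.0022 -0.0035] F [ 0.9 -0.4 -0.2] gap -0.0001
box xyz 0.1436 0.0017 0.1454
shift [ 5.86 -0.14 -0.42] turn [ 0.37 -0.09 -0.05]
shift [ 7.56 -0.14 -0.39] turn [ 0.37 -0.09 -0.05]
shift [11.37 -0.15  0.77] turn [ 0.37 -0.09 -0.05]
shift [14.43 -0.17  3.33] turn [ 0.37 -0.09 -0.05]
shift [16.24 -0.2   6.88] turn [ 0.37 -0.09 -0.05]
shift [16.59 -0.21  8.85] turn [ 0.37 -0.09 -0.05]
```

View pics/a.png

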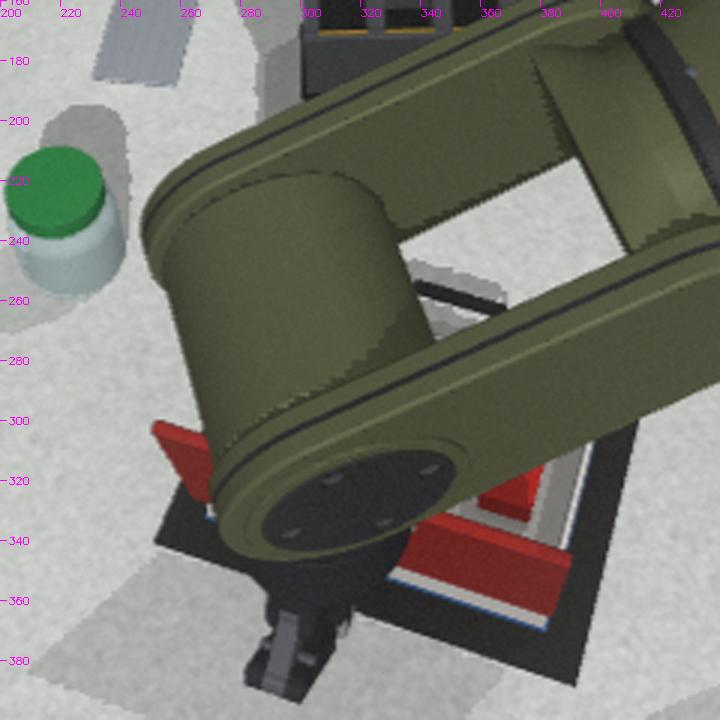

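Request:
drive_tool([
  [[3,-0.1,-0.3],[0.3,0,0],0],
  [[5.8,-0.1,-0.4],[0.3,0,0],0],
  [[7.5,-0.1,-0.4],[0.3,0,0],0],
  [[9.5,-0.1,0.1],[0.3,0,0],0],
  [[11.4,-0.1,0.8],[0.3,0,0],0],
  [[13,-0.2,1.9],[0.3,0,0],0],
  [[14.4,-0.2,3.3],[0.3,0,0],0],
  [[14.4,-0.2,3.3],[0.3,0,0],0],
])

```text
time: 34.92
position: [0.5007, 0.1803, 0.1091]
tool_rot: [-0.642, 0.767, 0.001, -0.005]
wrist_force: [-0.5, -0.4, 0.1]
finger_gap: -0.0001
```

```bash
python3 - <<'E'
from h import *
st();bpos();snap('side','s20');crop('s20',200,160,440,400,3,'a')
for x,z in((-.0112,.0963),(-.0185,.0777),(-.0208,.0679),(-.022,.058)): delta(box(x,0,z),np.radians(-100))
E
```

```text
t 34.92 p [0.5007 0.1803 0.1091] q [-0.6421  0.7666  0.0014 -0.0047] F [-0.5 -0.4  0.1] gap -0.0001
box xyz -0.0021 0.0024 0.1091
shift [ 0.98 -0.2   1.38] turn [ 0.39 -0.26 -0.07]
shift [ 1.7  -0.22  3.24] turn [ 0.39 -0.26 -0.07]
shift [ 1.93 -0.22  4.22] turn [ 0.39 -0.26 -0.07]
shift [ 2.04 -0.23  5.21] turn [ 0.39 -0.26 -0.07]
```

View pics/a.png

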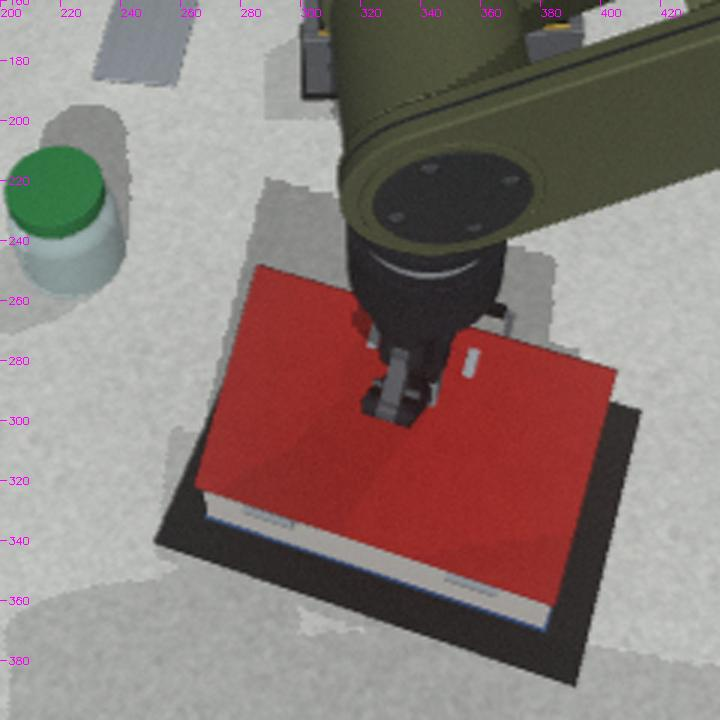

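Lid is pushed nearly over. Pressing it down the rest.

Request:
drive_tool([
  [[1,-0.2,1.4],[0.3,-0.2,0],0],
  [[1.7,-0.2,3.2],[0.3,-0.2,0],0],
  [[1.9,-0.2,4.2],[0.3,-0.2,0],0],
  [[2,-0.2,5],[0.3,-0.2,0],0],
  [[2,-0.2,5.2],[0.3,-0.2,0],0],
  [[2,-0.2,5.2],[0.3,-0.2,0],0],
  [[2,-0.2,5.2],[0.3,-0.2,0],0],
])

```text
time: 35.85
position: [0.5012, 0.1619, 0.0603]
tool_rot: [-0.643, 0.766, -0.001, 0.001]
wrist_force: [-0.3, 0.3, 0.0]
finger_gap: -0.0001
```

```bash
python3 - <<'E'
from h import *
st();bpos()
E
```

```text
t 35.85 p [0.5012 0.1619 0.0603] q [-6.427e-01  7.661e-01 -6.000e-04  1.100e-03] F [-0.3  0.3  0. ] gap -0.0001
box xyz -0.0202 -0.0012 0.0603
```

Request:
drive_tool([
  [[0,0,0.3],[0,0,0],0],
  [[0,0,0.5],[0,0,0],0],
  [[0,0,0.6],[0,0,0],0],
  [[0,0,0.6],[0,0,0],0],
  [[0,0,0.6],[0,0,0],0],
])

```text
time: 36.48
position: [0.5016, 0.1619, 0.0578]
tool_rot: [-0.643, 0.766, -0.001, 0.001]
wrist_force: [-10.9, -1.8, 21.4]
finger_gap: -0.0003
```

Request:
drive_tool([
  [[0,0,-2],[0,0,0],0],
  [[0,0,-6],[0,0,0],28],
  [[4,0,-6],[0,0,0],28],
  [[9.6,0,-6],[0,0,0],28],
  [[9.6,0,-6],[0,0,0],28],
  [[9.6,0,-6],[0,0,0],28],
  [[9.6,0,-5],[0,0,0],28],
])

```text
time: 37.35
position: [0.4851, 0.068, 0.1045]
tool_rot: [-0.643, 0.766, -0.001, 0.002]
wrist_force: [0.2, 0.0, -0.1]
finger_gap: 0.0239
```

```bash
python3 - <<'E'
from h import *
st();bpos();snap('side','s21');crop('s21',240,180,420,400,3,'a');snap('top','t21');crop('t21',180,190,300,290,5,'b')
delta(box(-.1158,0,.018),np.radians(-100))
E
```

```text
t 37.35 p [0.4851 0.068  0.1045] q [-0.6432  0.7657 -0.0011  0.0017] F [ 0.2  0.  -0.1] gap 0.0239
box xyz -0.1154 -0.0017 0.1045
shift [-0.   -0.04  8.42] turn [ 0.07 -0.    0.07]
```

View pics/a.png

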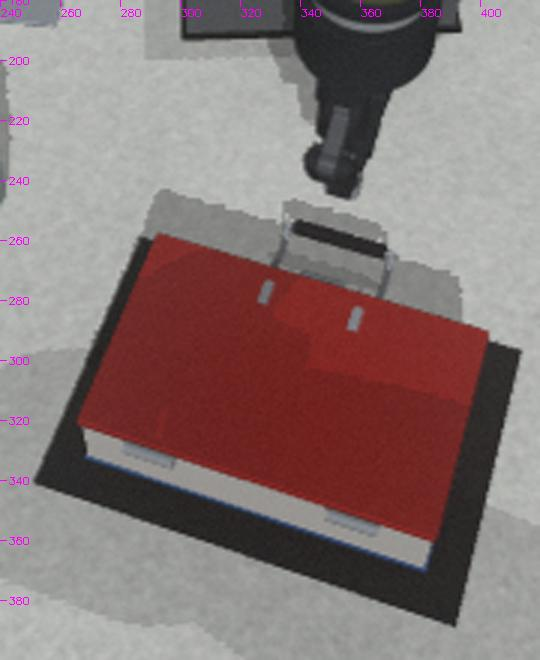

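View pics/b.png

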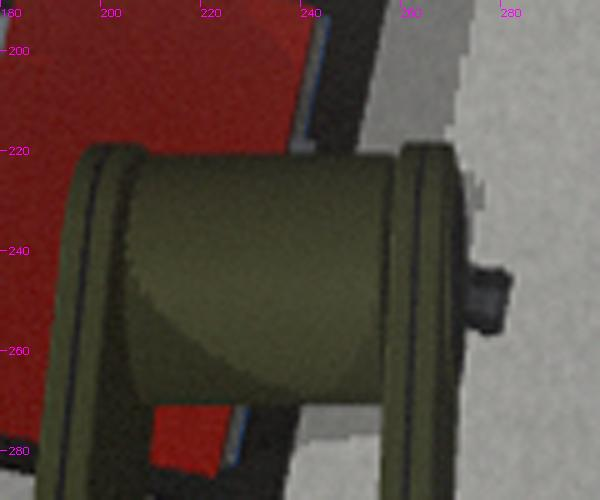

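Lid shut, bail still lying open, gripper above its bar. Descending around it.

Request:
drive_tool([
  [[0,0,4],[0,0,0],28],
  [[0,0,6],[0,0,0],28],
  [[0,0,7],[0,0,0],28],
  [[0,0,8],[0,0,0],28],
  [[0,0,8.4],[0,0,0],28],
  [[0,0,8.4],[0,0,0],28],
  [[0,0,8.4],[0,0,0],28],
])

```text
time: 38.33
position: [0.4848, 0.0671, 0.0206]
tool_rot: [-0.643, 0.766, -0.001, 0.001]
wrist_force: [0.0, 0.8, -0.2]
finger_gap: 0.0242
```

```bash
python3 - <<'E'
from h import *
st();bpos();snap('side','s22');crop('s22',290,190,410,310,6,'a')
E
```

```text
t 38.33 p [0.4848 0.0671 0.0206] q [-0.6427  0.7661 -0.0009  0.0012] F [ 0.   0.8 -0.2] gap 0.0242
box xyz -0.1164 -0.0015 0.0206
```

View pics/a.png

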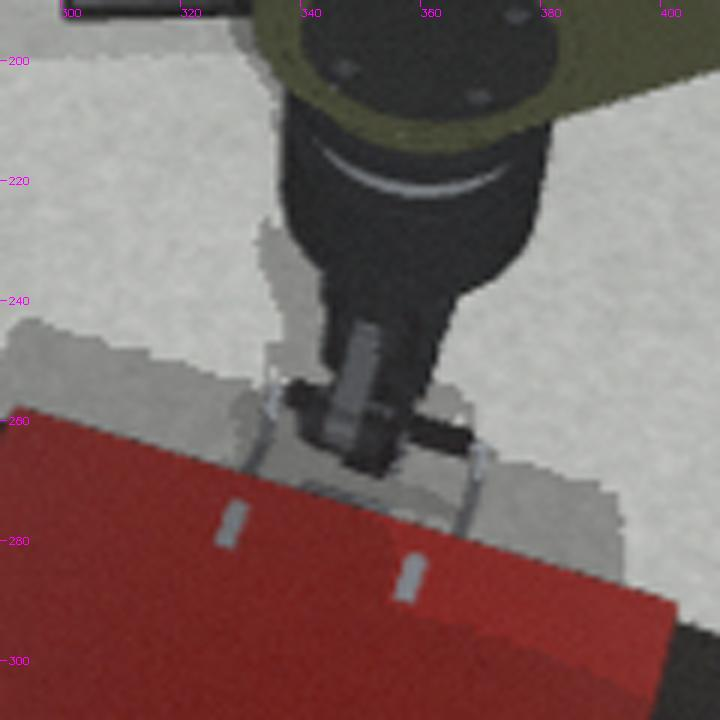

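Fingers straddle the bar. Lower a little and close.

Request:
drive_tool([
  [[0,0,0.35],[0,0,0],28],
  [[0,0,0.35],[0,0,0],28],
  [[0,0,0.35],[0,0,0],0],
  [[0,0,0.35],[0,0,0],0],
  [[0,0,0.35],[0,0,0],0],
  [[0,0,0.35],[0,0,0],0],
])

```text
time: 39.12
position: [0.4844, 0.0681, 0.0166]
tool_rot: [-0.642, 0.766, 0.0, 0.002]
wrist_force: [0.8, 4.7, -0.3]
finger_gap: 0.007
```

```bash
python3 - <<'E'
from h import *
st();bpos()
x0,z0=-.073-.043*np.cos(-.093),.028+.043*np.sin(-.093)
for ph in(.2,.4,.6,.8,1.0,1.2,1.4,1.6,1.8,2.0,2.16):
    a=ph-.093; print(ph,"tool x",round((-.073-.043*np.cos(a)-x0)*100*-1,2),"tz",round(-(.028+.043*np.sin(a)-z0)*100,2))
E
```

```text
t 39.12 p [0.4844 0.0681 0.0166] q [-6.425e-01  7.663e-01  1.000e-04  1.500e-03] F [ 0.8  4.7 -0.3] gap 0.007
box xyz -0.1155 -0.001 0.0166
0.2 tool x -0.01 tz -0.86
0.4 tool x -0.18 tz -1.7
0.6 tool x -0.52 tz -2.49
0.8 tool x -1.01 tz -3.19
1.0 tool x -1.63 tz -3.79
1.2 tool x -2.36 tz -4.25
1.4 tool x -3.16 tz -4.55
1.6 tool x -4.01 tz -4.69
1.8 tool x -4.87 tz -4.66
2.0 tool x -5.7 tz -4.46
2.16 tool x -6.33 tz -4.18
```

Request:
drive_tool([
  [[0,0,-0.9],[0,0,0],0],
  [[-0.2,0,-1.7],[0,0,0],0],
  [[-0.5,0,-2.5],[0,0,0],0],
  [[-1,0,-3.2],[0,0,0],0],
  [[-1.6,0,-3.8],[0,0,0],0],
  [[-1.6,0,-3.8],[0,0,0],0],
  [[-1.6,0,-3.8],[0,0,0],0],
])

```text
time: 40.0
position: [0.4868, 0.0832, 0.0536]
tool_rot: [-0.643, 0.766, -0.0, 0.001]
wrist_force: [4.6, 3.3, -8.0]
finger_gap: 0.0074
```

```bash
python3 - <<'E'
from h import *
st();bpos();snap('side','s23');crop('s23',290,190,410,310,6,'a')
E
```

```text
t 40.0 p [0.4868 0.0832 0.0536] q [-6.426e-01  7.662e-01 -3.000e-04  1.100e-03] F [ 4.6  3.3 -8. ] gap 0.0074
box xyz -0.1002 -0.0007 0.0536
```

View pics/a.png

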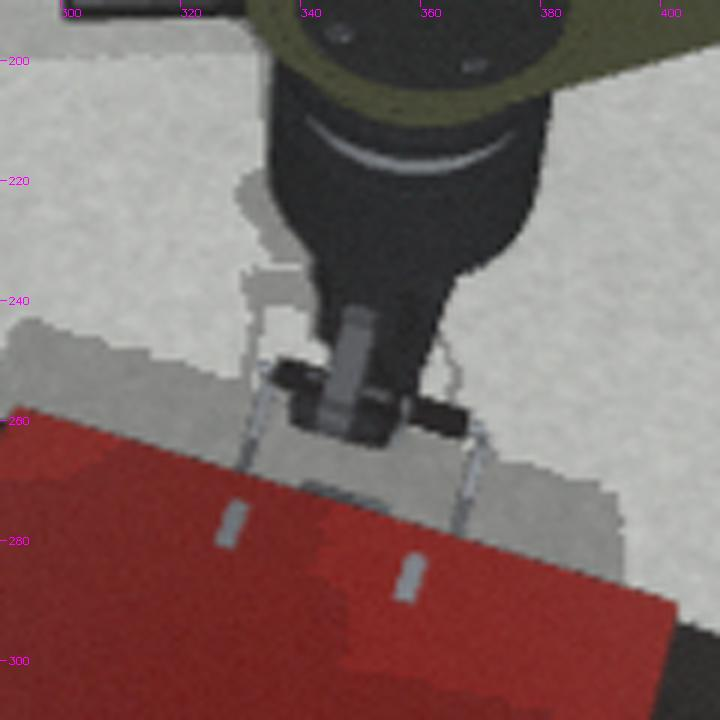

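Request:
drive_tool([
  [[-0.7,0,-0.4],[0,0,0],0],
  [[-1.5,0,-0.7],[0,0,0],0],
  [[-2.4,0,-0.9],[0,0,0],0],
  [[-3.2,0,-0.9],[0,0,0],0],
  [[-4.1,0,-0.7],[0,0,0],0],
  [[-4.1,0,-0.7],[0,0,0],0],
  [[-4.1,0,-0.7],[0,0,0],0],
])

```text
time: 40.92
position: [0.4941, 0.1238, 0.0616]
tool_rot: [-0.643, 0.766, -0.0, 0.001]
wrist_force: [-0.2, 3.0, -1.4]
finger_gap: 0.0069
```

```bash
python3 - <<'E'
from h import *
st();bpos();snap('side','s24');crop('s24',290,190,410,310,6,'a')
E
```

```text
t 40.92 p [0.4941 0.1238 0.0616] q [-6.428e-01  7.661e-01 -1.000e-04  9.000e-04] F [-0.2  3.  -1.4] gap 0.0069
box xyz -0.059 -0.0008 0.0616
```

View pics/a.png

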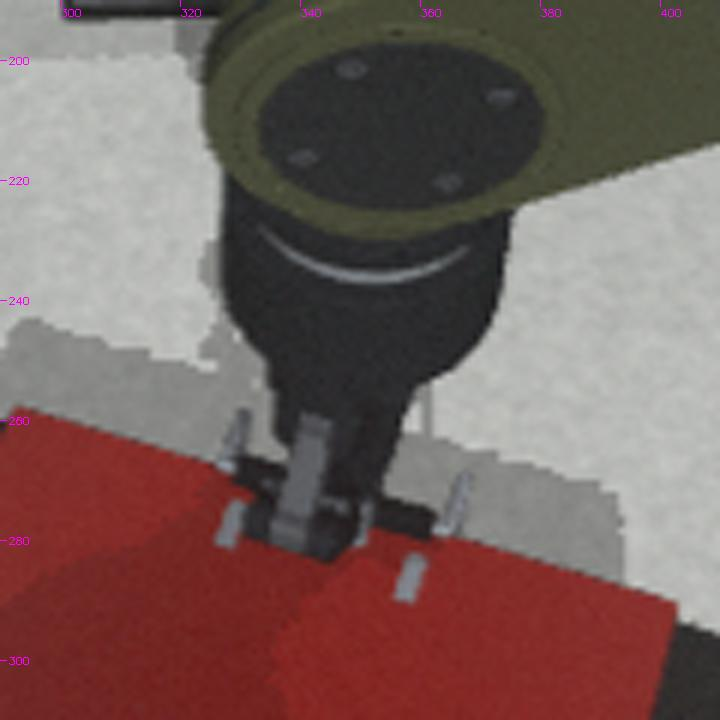

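Past centre (~2.0 rad). Carry on a touch, release, and lift.

Request:
drive_tool([
  [[-0.5,0,0.1],[0,0,0],0],
  [[-0.5,0,0.1],[0,0,0],0],
  [[-0.5,0,0.1],[0,0,0],30],
  [[-0.5,0,0.1],[0,0,0],30],
  [[-0.5,0,0.1],[0,0,0],30],
  [[-0.5,0,-3],[0,0,0],30],
  [[-0.5,0,-8],[0,0,0],0],
  [[-0.5,0,-8],[0,0,0],0],
  [[-0.5,0,-8],[0,0,0],0],
])

```text
time: 42.1
position: [0.4948, 0.1281, 0.1415]
tool_rot: [-0.643, 0.766, -0.001, 0.001]
wrist_force: [0.5, -0.5, -0.1]
finger_gap: 0.0001
```

```bash
python3 - <<'E'
from h import *
st();bpos();snap('side','s25');crop('s25',290,190,410,310,6,'a')
for ph in(1.9,2.0,2.1,2.16,2.2):
  P=[box(-.073-.043*np.cos(ph-.093),y,.028+.043*np.sin(ph-.093)) for y in(-.031,.031)];print(ph,w2px('side',P).round(1).tolist(),P[0][2].round(4))
delta(box(-.0525,0,.08),np.radians(-100))
E
```

```text
t 42.1 p [0.4948 0.1281 0.1415] q [-6.427e-01  7.662e-01 -6.000e-04  9.000e-04] F [ 0.5 -0.5 -0.1] gap 0.0001
box xyz -0.0546 -0.0008 0.1415
1.9 [[331.1, 265.7], [364.1, 275.5]] 0.0698
2.0 [[330.4, 267.9], [363.4, 277.7]] 0.0686
2.1 [[329.7, 270.2], [362.8, 280.1]] 0.067
2.16 [[329.3, 271.6], [362.4, 281.5]] 0.0658
2.2 [[329.1, 272.5], [362.1, 282.4]] 0.065
shift [-0.23  0.02  6.05] turn [-0.01 -0.01 -0.02]
```

View pics/a.png

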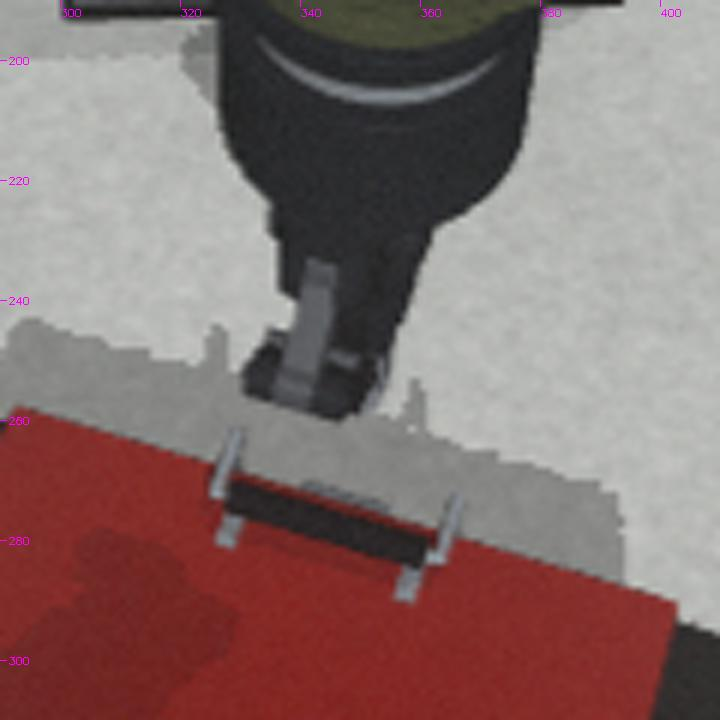

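The bar image ends (~(328,272), (361,282)) match 2.16. A gentle press confirms it.

Request:
drive_tool([
  [[-0.2,0,4],[0,0,0],0],
  [[-0.2,0,6.3],[0,0,0],0],
  [[-0.2,0,7],[0,0,0],0],
  [[-0.2,0,7.4],[0,0,0],0],
  [[-0.2,0,7.4],[0,0,0],0],
  [[-0.2,0,7.4],[0,0,0],0],
])

```text
time: 42.9
position: [0.4934, 0.1308, 0.0703]
tool_rot: [-0.643, 0.766, 0.002, -0.002]
wrist_force: [-17.6, -0.0, 26.8]
finger_gap: -0.0
```

Request:
drive_tool([
  [[0,0,-4],[0,0,0],0],
  [[0,0,-9],[0,0,0],0],
  [[0,0,-15],[0,0,0],0],
  [[8,0,-18],[0,0,0],0],
  [[16,0,-18],[0,0,0],0],
  [[24,0,-18],[0,0,0],0],
  [[30,0,-18],[0,0,0],0],
  [[35,0,-18],[0,0,0],0],
  [[35,0,-18],[0,0,0],0],
])

```text
time: 44.02
position: [0.4329, -0.2167, 0.2465]
tool_rot: [-0.642, 0.767, 0.0, 0.0]
wrist_force: [0.3, 0.7, -0.4]
finger_gap: 0.0001
```

```bash
python3 - <<'E'
from h import *
st();snap('side','s26');crop('s26',240,200,430,390,4,'a');snap('top','t26');crop('t26',0,0,640,400,1,'b')
E
```

```text
t 44.02 p [ 0.4329 -0.2167  0.2465] q [-6.419e-01  7.668e-01  1.000e-04  4.000e-04] F [ 0.3  0.7 -0.4] gap 0.0001
```

View pics/a.png

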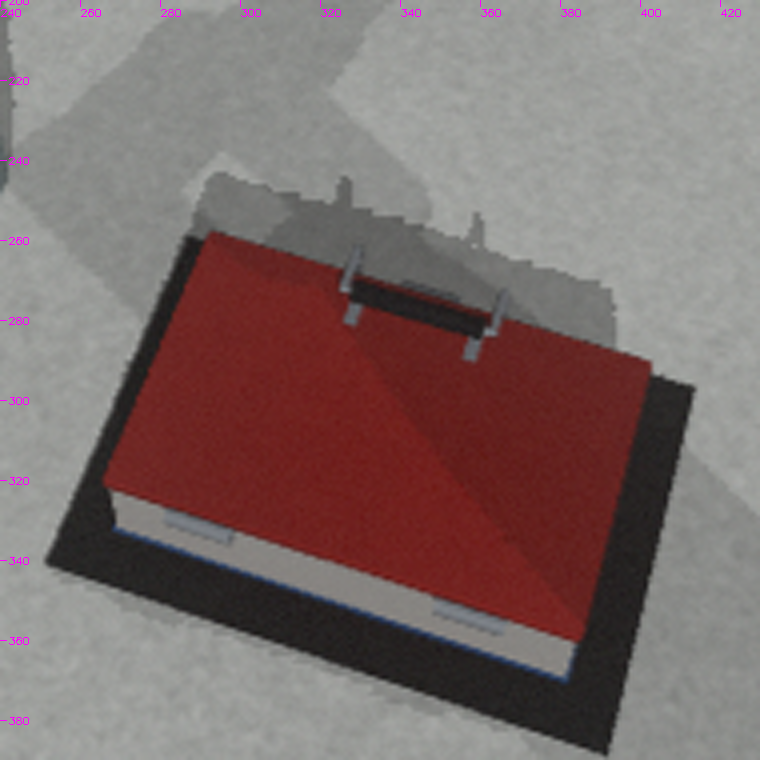

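View pics/b.png

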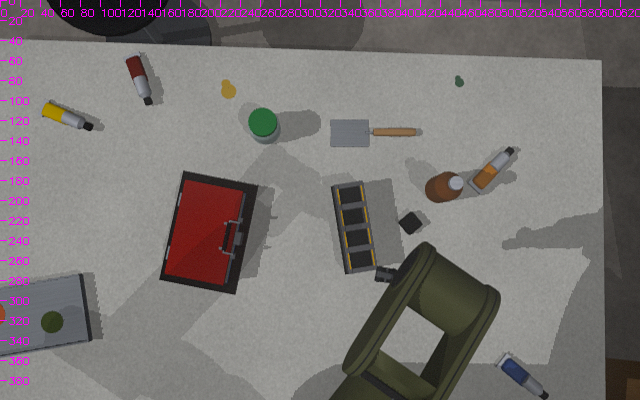

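The lid is shut and the bail is down on it. The jar (262,123), spatula (375,132) and bottle (443,187) are where they started. Handing in.

```bash
python3 -c "
from h import *
print(order.job_done()); st()"
```

```text
the job is handed in; nothing more can be done
None
the job is handed in; nothing more can be done
```

The job is done and handed in, after about 44 s of robot time.

- **Pans and tile:** Three pans were present (red, green and yellow; no blue). I pressed each until it popped, lifted it out and set it upright in the box. The terracotta tile went in beside them. A picture taken before the lid was shut shows all four lying flat.
- **Lid:** I pushed it over and pressed it shut. Under about 21 N its top read 57.8 mm, against 58 mm for fully shut.
- **Bail:** After the lid was shut, I carried the bail over centre and released it. In the side view its bar lies where 2.16 rad puts it. A test press of about 27 N stopped at 70.3 mm, against 70.8 mm expected for clamped.
- **Bystanders:** The last top view shows the bottle, jar and spatula where they started. The arm was clear of everything at hand-in.

Two readings disagreed along the way:
- **Cameras:** They differed by about 2–3 mm on the caddy and box positions. My first grip on the red pan was off-centre, so I shifted the later grips slightly.
- **Bail bar:** The finger gap on the bar read 7 mm, against its stated 10 mm thickness, but the bar held throughout.

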